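# Fit and latch the battery of a bench compressor

## Task

Fit the charged battery pack to the cordless compressor: lift it out of its charger, set it down on the rubber mat and let go, so that you can take it again by its orange tail end. Hook its tongue under the orange lip of the compressor's battery bay, lower the tail until the pack lies flat and fully home (do not drop it), then push the red latch lever over its centre so that it snaps down on the pack and locks it. Leave everything else on the bench where it is.

Things in the scene. Friction and masses are not known exactly. Their poses are not given: they have to be found in the camera images.
- pack: Battery pack 150 x 58 x 38 mm, about 0.55 kg, black. Origin: centre of underside; x along its length to the nose, z up. Main body x -75 to +50 mm, 58 mm wide (y), 38 mm high. Nose: flat tongue 50 mm wide, 10 mm thick, level with the underside, x +50 to +75 mm. Tail: the last 38 mm (x -75 to -37) is orange. Starts lying flat in the charger.
- pack_tongue (a point): Tip of the pack's tongue: pack frame x +75, y 0, z +5 mm. Axes as the pack.
- pack_tail (a point): Grip point on the orange tail, where the pack is pinched across its 58 mm width for fitting: pack frame x -44, y 0, z +24 mm. Axes as the pack.
- charger: Fixed black and grey charger, 222 x 82 x 44 mm, the pack lies in its pocket. Origin: on the bench below the pocket's centre; +x is where the pack's nose points. End walls and corner walls rise to 44 mm above the bench, 2.5 mm clear of the pack's sides, 3.5 mm of its ends, so the pack lifts straight up.
- mat: Thin rubber mat fixed on the bench, 200 (x) x 160 (y) x 3 mm, empty at the start. Origin: centre of its underside.
- compressor: Fixed grey cordless compressor, housing 245 x 310 mm, battery bay on top at its -y end. Origin: on the bench under the bay's centre; +x is where the nose of a fitted pack points, the latch is at its -x end, z up. Red motor, gauge, finned cylinder stand at y above +75 mm, up to 170 mm above the bench; carry handle at y +240 mm, 183 mm high.
- bay_seat (a point): Centre of the bay floor, 50 mm above the bench, where the pack's origin comes when home; axes as the compressor. Nose wall at x +77 mm: with the tongue tip against it the pack's origin is at x +2 mm. A sill 6 mm high at x -84 to -79 mm stands behind the tail; the pack can slide back to x -4 mm.
- bay_lip (a point): Under the orange lip across the bay, near its mouth (compressor x +65, y 0, z 64.5 mm); axes as the compressor. The lip overhangs from the nose wall (x +77) back to x +61 mm; underside 14.5 mm above the bay floor, flaring up to about 19 mm at the mouth; top 31 mm above the bay floor. The tongue goes in with the pack tilted nose-down about 8 to 20 degrees.
- latch (a joint): Angle of the red latch lever, rad. 0 = open, leaning back from the bay 0.5 rad from upright; 0.5 = upright; 2.06 = shut, its rubber foot pressing on the tail of a home pack. An over-centre spring holds it open below 0.65 rad and throws it shut by itself beyond; it never stays part way. Pushing it from open takes about 5 N at the tip, falling to nothing at the centre.
- latch_hinge (a point): Point on the latch lever's hinge axis (compressor x -98, y 0, z 99.5 mm), which runs along the compressor's y between two steel brackets (40 mm over both, x -110 to -86 mm, up to 106 mm above the bench). Axes as the compressor.
- latch_tip (a point): Back (-x side) of the rounded grip roll at the lever's free end, 74 mm from the hinge axis. The lever is 82 mm long and 26 to 32 mm wide, 10 mm thick, its end roll 16 mm across. It swings from leaning to the compressor's -x side, over the top, to +x.
- wheel: Bystander: red plastic wheel, 73 mm across, 52 mm high, lying flat. Origin: centre of underside.
- pot: Bystander: empty white ceramic pot, 98 mm across the rim, 85 mm high. Origin: centre of underside.
- ejector: Bystander: grey bearing ejector with a red press button, 52 mm across, 98 mm high, standing. Origin: centre of underside.
- nut_cup: Bystander: shallow stainless cup with three kingpin nuts, 100 mm across, 26 mm high. Origin: centre of underside.
- hex_keys: Bystander: steel hex keys in a blue plastic sleeve, about 150 x 34 x 22 mm. Origin: under the sleeve's centre.
- wrench: Bystander: steel wrench, 160 mm long, lying flat. Origin: about its middle.
- truck: Bystander: aluminium skateboard truck, base 100 x 56 mm, axle 170 mm along its y, 66 mm high. Origin: centre of underside.
- charger_pocket (a point): Centre of the charger's pocket floor, 20 mm above the bench; axes as the charger; the pack's origin starts here. Both long sides of the pocket are open for fingers only from x -28 to +28 mm; there the plinth under the pack is narrower (50 mm) than the pack. Walls hide the pack's sides beyond that, so it can be pinched across its 58 mm width only at its middle.
- bay_mouth (a point): Tail end of the bay's two side cheeks (compressor x -25, y 0, z 50 mm); axes as the compressor. From here to the nose wall the cheeks stand 63 mm apart, straight to 32 mm above the bay floor, then flaring outward to 42 mm. On the latch side of this point the sides of a fitted pack are free, with the flat housing top at bay floor height beside them.

How it is judged:
On the way, in this order (a step that is already met when the one before it is completed fails the run):
1. the pack has been lifted out of the charger and lies still on the mat, let go (horizontal distance between pack and mat below 0.08 m and height (world z) of pack below 0.008 m and angle between pack's own z axis and vertical below 0.06 rad and contact force between pack and the fingers below 0.05 N and linear speed of pack below 0.02 m/s), for 0.1 s.
2. the pack's tongue is under the lip of the bay (x of pack_tongue in the frame of bay_lip between 0.003 and 0.015 m and z of pack_tongue in the frame of bay_lip below 0 m and y of pack_tongue in the frame of bay_lip between -0.008 and 0.008 m), for 0.05 s.
3. the pack lies flat and home in the bay with the latch still open (x of pack in the frame of bay_seat between -0.007 and 0.005 m and y of pack in the frame of bay_seat between -0.005 and 0.005 m and z of pack in the frame of bay_seat below 0.003 m and angle between the z axis of pack and the z axis of bay_seat, either way round below 0.03 rad and value of joint latch below 0.4 rad), for 0.1 s.
At the end, for the whole second after the job is handed in: The pack lies at rest in the bay, flat within 0.03 rad and within 3 mm of the bay floor, its origin between 7 mm behind and 5 mm ahead of bay_seat and within 5 mm sideways (tongue under the lip), and the latch lever is snapped shut on it (joint above 1.98 rad) (x of pack in the frame of bay_seat between -0.007 and 0.005 m and y of pack in the frame of bay_seat between -0.005 and 0.005 m and z of pack in the frame of bay_seat between -0.003 and 0.003 m and angle between the z axis of pack and the z axis of bay_seat, either way round below 0.03 rad and value of joint latch above 1.98 rad and linear speed of pack below 0.01 m/s); the robot touches nothing.
It fails at once if the pack is dropped (moves faster than 0.5 m/s with no finger on it) (linear speed of pack above 0.5 m/s and contact force between pack and the fingers below 0.05 N).
It fails at once if a bystander is shifted by more than 30 mm or knocked over (distance of any of wheel, pot, ejector, nut_cup, hex_keys, wrench, truck from where it was at the start of the episode above 0.03 m or angle between any of pot, ejector's own z axis and vertical above 0.5 rad).
It also fails if it takes over 61 s, if anything falls off the work surface, if the arm or the gripper's body presses on something with over 40 N, if the wrist force passes 120 N, or if a joint passes its speed limit or range.

## Robot

A 6-joint arm with a two-finger parallel gripper is mounted at the origin on the work surface. World frame = base frame: x ahead of the robot, y to its left, z up, the work surface at z = 0. Lengths are in m, angles in rad, forces in N, time in s.
With the tool pointing down it reaches from about 0.3 to 0.775 m from the base axis. Payload 14.6 kg.
Tool frame: the origin (TCP) lies at the very end of the fingers, on their centre line; the grasp point (between the pads) lies 19 mm behind it; y points along the fingers, x is the direction in which the jaws open and shut, and the axes are right-handed (so a half turn about y gives the same grasp; the last joint's range is limited). The gripper opens to 94 mm and grips with 3 to 60 N. Pads are 16 mm wide; open, the fingers measure 119 mm over their backs; the gripper's body (75 mm by 177 mm) begins 78 mm behind the grasp point.
Start: joints at [1.249, 0.3, 1.521, -0, 1.321, -0.067], TCP at [0.139, 0.532, 0.205] pointing down, gripper open.
Joint ranges: [-3.03, 3.03], [-0.79, 2.21], [0.23, 2.52], [-1.04, 4.18], [0, 3.07], [-2.55, 2.55]. Speed limits (rad/s): [2.22, 2.22, 2.57, 3.14, 3.14, 3.14].

## Interface

Orientations are given as [roll, pitch, yaw] about the fixed x, y, z axes, in that order (R = Rz(yaw) Ry(pitch) Rx(roll)).
In Python, from station import get_obs, cams, hand_in gives the robot as it stands. The module is installed in compiled form; this text tells all that it offers.
- The arm moves only by the tool step_arm, never from a script. Its argument "plan" is a list of rows, each an object with "grip": the closure, from -1 (fully open) to 1 (shut), so that 0 is half open; "slide": the shift along the tool's x, y, z in m, a list of three; "spin": the turn about the tool's y in degrees. A call has 1 to 20 rows; each row shifts and turns the commanded pose from where the row before left it, along the tool's axes as they then stand; what a row does not reach is not made up. A row lasts 1/12 s, in which the tool goes at most 41.7 mm and 7.16 degrees, less where a joint would pass 70% of its speed; a pose out of reach is approached as far as the arm can. A call is refused whole if a number of a shift passes 0.0417 or a number of a turn 7.16, either way. A call with a gripper value outside its range is refused whole. The fingers move at their own pace and stop on an object; "force" is the grip in N (left out, the last holds). Time passes only in rows, so rows that do not move let the fingers close. It gives the time, the measured TCP pose, the force and the opening at its end, in the units of the state.
- get_obs(): the state, without advancing time (a new reading comes with each control period).
- cams.camera(name): name is "side" or "top" or "wrist"; returns the picture (480x640x3 uint8, blue, green, red); there is no depth.
- cams.calibration(name): a dict with "K" (3x3 intrinsics, pixels), "k1" (the pictures are not rectified: a ray, as slopes to the right and down, at radius r is drawn at 1 + k1 r^2 times it, then the intrinsics apply), "T" (4x4, takes a point from camera to world coordinates). Camera axes: x right, y up, looking along -z (the intrinsics and any distortion apply to the point x, -y, -z); pixel columns grow to the right and rows downward; lengths in m; the calibration is good to about 2 mm. A picture is of the moment at which its call begins: read the wrist's pose just before it. calibration takes no time and is no camera call; for the wrist camera it gives the pose at the moment of the call.
- hand_in(): hands the job in, once; it reports no verdict.
The state is a dict: "time_s": time; "qpos": joint angles; "joint_vel": joint speeds; "tau": joint torques, N m; "ee_pos": TCP position; "eef_rot": TCP orientation; "force": force on the tool from outside, world axes, zero at the start; "moment": the same for the moment, N m; "grip_width": finger opening in m.
Only numpy, scipy, OpenCV 4.12 (cv2) and the standard library are available. Lean on these libraries where they do the work, as an engineer would, in place of code of your own. Each camera call takes 0.05 s, during which the arm holds its last target.

## Working session

There is one attempt and no reset: what is moved stays moved. The work goes in short steps, Python scripts to look and compute and a tool call to move; the robot and the scene stay as the last step left them, time stands still between calls to the robot, and variables do not carry over. Pictures are saved under pics/ and viewed, and the job is handed in when it is done.

Besides the shell and the picture viewer there is one more tool, called after "Emit:" by a JSON object that holds its "name" and its "arguments", one argument or row to a line. step_arm: Moves the arm, as the interface text tells. Its arguments: {"type":"object","properties":{"plan":{"type":"array","items":{"type":"object","properties":{"grip":{"type":"number"},"slide":{"type":"array","items":{"type":"number"}},"spin":{"type":"number"}}}},"force":{"type":"number"}},"required":["plan"]}

```bash
mkdir -p pics; ls; python3 - <<'E'
from station import get_obs,cams
import cv2
o=get_obs();print(o)
for n in ["side","top","wrist"]:
    c=cams.calibration(n);print(n,c)
    cv2.imwrite(f"pics/{n}0.png",cams.camera(n))
E
```

```text
pics
{'time_s': 0.0, 'qpos': array([ 1.24939056e+00,  3.00470691e-01,  1.52162612e+00, -4.58348458e-05,
        1.32070055e+00, -6.65777224e-02]), 'joint_vel': array([-1.48796130e-05, -1.40224716e-03, -1.15005077e-03,  9.80178547e-04,
        5.45616126e-04, -1.31691193e-03]), 'tau': array([-5.91348726e-04, -5.31809950e+01, -3.52727580e+01,  7.08236382e-02,
        2.43831240e-02, -1.15288944e-04]), 'ee_pos': array([0.13855648, 0.53196882, 0.20486751]), 'eef_rot': array([-1.57076048e+00,  1.20498823e-03,  1.31597967e+00]), 'force': array([-0.3068695 , -0.51636177,  0.00632804]), 'moment': array([-0.02338788, -0.01910125, -0.02189414]), 'grip_width': 0.09373680049443864}
side {'K': array([[523.65538357,   0.        , 319.26135738],
       [  0.        , 523.65538357, 235.08850961],
       [  0.        ,   0.        ,   1.        ]]), 'k1': 0.03861508909234076, 'T': array([[ 0.69019188,  0.38765715, -0.61102955, -0.28999571],
       [-0.72350709,  0.38501784, -0.5729736 , -0.90765234],
       [ 0.01313997,  0.83754594,  0.54620888,  0.84388892],
       [ 0.        ,  0.        ,  0.   
[... 213 characters left out ...]
5, 'T': array([[ 0.01719571,  0.99785272, -0.06320008,  0.44026061],
       [-0.99983952,  0.01684346, -0.00610225, -0.12919464],
       [-0.00502464,  0.06329487,  0.99798222,  1.11271378],
       [ 0.        ,  0.        ,  0.        ,  1.        ]])}
wrist {'K': array([[348.59368356,   0.        , 318.97879489],
       [  0.        , 348.59368356, 236.26868585],
       [  0.        ,   0.        ,   1.        ]]), 'k1': -0.021643739317717244, 'T': array([[ 0.25193134, -0.93585963, -0.24636834,  0.06727026],
       [ 0.96774218,  0.24300382,  0.06651472,  0.55026686],
       [-0.00237999, -0.25517818,  0.96689112,  0.38410711],
       [ 0.        ,  0.        ,  0.        ,  1.        ]])}
```

View pics/side0.png

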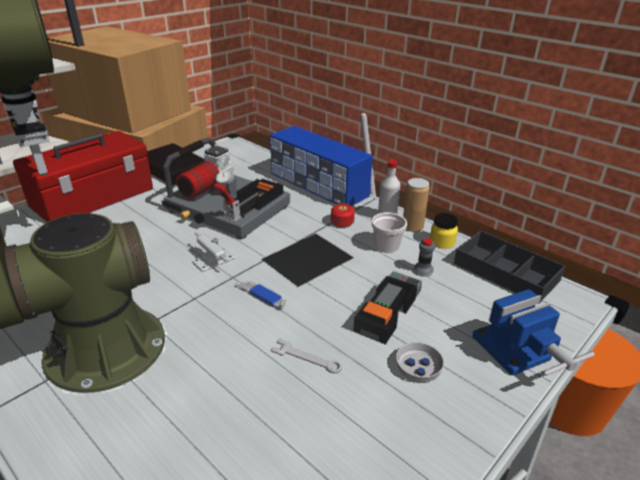

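View pics/top0.png

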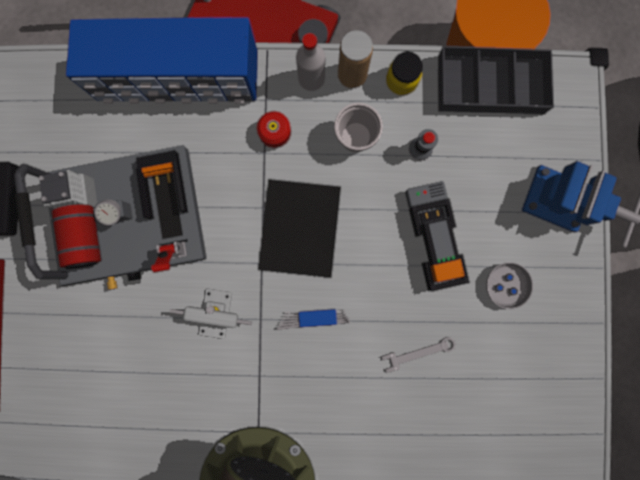

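View pics/wrist0.png

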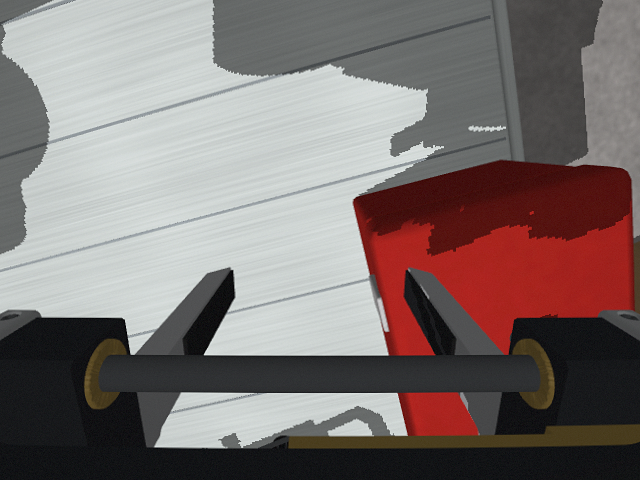

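```bash
cat > h.py <<'E'
import numpy as np, cv2
from station import get_obs,cams
from scipy.spatial.transform import Rotation as R
def ray(n,uv,c=None):
    c=c or cams.calibration(n);K=c["K"];T=c["T"]
    d=np.array([(uv[0]-K[0,2])/K[0,0],(uv[1]-K[1,2])/K[1,1]]);p=d.copy()
    for _ in range(20): p=d/(1+c["k1"]*(p@p))
    v=T[:3,:3]@np.array([p[0],-p[1],-1.]);return T[:3,3],v
def onz(n,uv,z,c=None):
    o,v=ray(n,uv,c);return o+v*(z-o[2])/v[2]
def proj(n,P,c=None):
    c=c or cams.calibration(n);T=c["T"];q=T[:3,:3].T@(np.asarray(P,float)-T[:3,3])
    s=np.array([q[0],-q[1]])/-q[2];s=s*(1+c["k1"]*(s@s));return c["K"][:2,:2]@s+c["K"][:2,2]
def tri(n1,u1,n2,u2):
    (a,b),(c,d)=ray(n1,u1),ray(n2,u2);b=b/np.linalg.norm(b);d=d/np.linalg.norm(d)
    s=np.linalg.lstsq(np.stack([b,-d],1),c-a,rcond=None)[0];p,q=a+s[0]*b,c+s[1]*d
    return (p+q)/2,np.linalg.norm(p-q)
def crop(src,dst,x,y,w,h,f): 
    cv2.imwrite(dst,cv2.resize(cv2.imread(src)[y:y+h,x:x+w],None,fx=f,fy=f,interpolation=cv2.INTER_CUBIC))
E
python3 - <<'E'
from h import *
a=cv2.imread("pics/top0.png")
A=cv2.resize(a[170:300,390:490],None,fx=4.5,fy=4.5,interpolation=cv2.INTER_CUBIC)
B=cv2.resize(a[140:290,115:215],None,fx=3.9,fy=3.9,interpolation=cv2.INTER_CUBIC)[:585]
cv2.imwrite("pics/chg.png",np.hstack([A,B[:,:345]]) if 0 else A); cv2.imwrite("pics/bay.png",B)
hsv=cv2.cvtColor(a,cv2.COLOR_BGR2HSV)
def show(m,nm,amin=30):
    n,l,s,c=cv2.connectedComponentsWithStats(m.astype(np.uint8))
    for i in range(1,n):
        if s[i,4]>=amin:
            r=cv2.minAreaRect(np.argwhere(l==i)[:,::-1].astype(np.float32)); print(nm,s[i],c[i].round(1),np.round(r[0],1),np.round(r[1],1),round(r[2],1))
show((hsv[...,0]>7)&(hsv[...,0]<16)&(hsv[...,1]>180)&(hsv[...,2]>120),"orange")
show((hsv[...,0]<5)&(hsv[...,1]>180)&(hsv[...,2]>90),"red")
m=np.zeros(a.shape[:2],bool);m[170:285,250:350]=(a.max(2)<50)[170:285,250:350];show(m,"mat",500)
E
```

```text
orange [ 456    0   94   49 4048] [503.3  22. ] [502.5  24. ] [48. 93.] 90.0
orange [142 163  30  13 204] [156.2 168.9] [156.7 169.1] [ 7.8 29.6] 78.7
orange [434 259  30  22 474] [448.6 270.1] [448.6 270.2] [17.2 27.6] 76.0
red [ 189    0  148   42 3346] [267.9  15.6] [262.5  20.5] [ 41. 147.] 90.0
red [303  34  14  14 146] [309.2  40.2] [309.2  40.2] [13.1 12.9] 76.0
red [258 112  32  32 623] [274.2 128.2] [273.9 127.8] [31.8 29.5] 63.4
red [424 133  10  10  80] [428.4 137.4] [428.5 137.5] [9. 9.] 90.0
red [ 56 205  36  11 248] [ 73.1 209.4] [ 73.3 209.4] [ 8.4 35. ] 84.6
red [  58  217   38   32 1006] [ 76.3 231.8] [ 76.2 231.7] [29. 36.] 82.9
red [152 244  22  27 270] [163.5 258.7] [163.2 257.2] [15.8 30.7] 18.4
red [ 61 249  38  16 411] [ 79.4 256.3] [ 79.5 256.1] [11.7 36.3] 81.9
mat [ 259  180   81   97 6462] [299.  228.1] [298.7 228.1] [72.5 90. ] 6.0
```

View pics/chg.png

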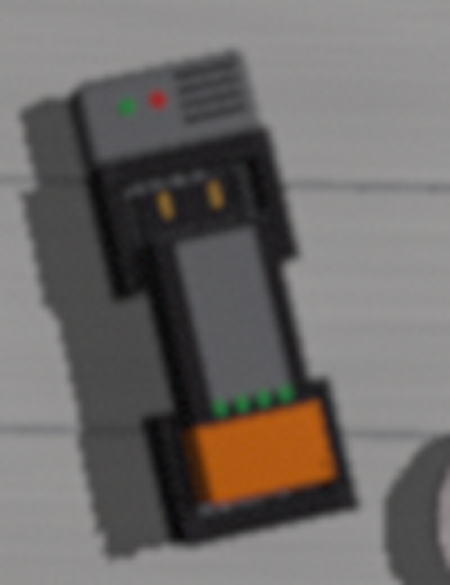

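View pics/bay.png

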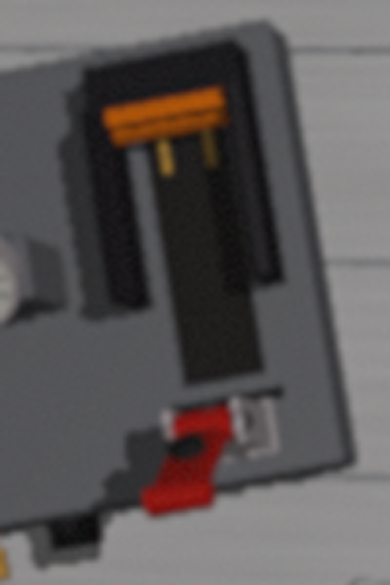

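```bash
python3 - <<'E'
from h import *
def c(x,y,ox,oy,f): return ((x+.5)/f+ox-.5,(y+.5)/f+oy-.5)
print("tail top z58")
P=[onz("top",c(*p,390,170,4.5),.058) for p in [(205,422),(322,400),(338,482),(213,502)]]
for p in P: print(p.round(4))
P=np.array(P);d=(P[0]+P[1]-P[2]-P[3])/2;print("len",np.linalg.norm(d),"yaw",np.arctan2(d[1],d[0]),"wid",np.linalg.norm(P[0]-P[1]), np.linalg.norm(P[2]-P[3]))
yaw=np.arctan2(d[1],d[0]);w=P[0]+P[3]-P[1]-P[2];yw=np.arctan2(-w[0],w[1]);print("yaw2",yw)
y=yw; print("pack",P.mean(0)[:2]+.056*np.array([np.cos(y),np.sin(y)]))
print("charger top corners z44")
for p in [(75,98),(238,52),(355,505),(180,540)]: print(onz("top",c(*p,390,170,4.5),.044).round(4))
print("mat",[onz("top",q,.003).round(4)[:2] for q in cv2.boxPoints(((298.7,228.1),(72.5,90),6.0))], onz("top",(298.7,228.1),.003))
print("lip z81"); 
for p in [(103,112),(222,88),(228,122),(117,145)]: print(onz("top",c(*p,115,140,3.9),.081).round(4))
print("floor z50 "); 
for p in [(187,383),(262,370)]: print(onz("top",c(*p,115,140,3.9),.050).round(4))
print("cheek top z92"); 
for p in [(85,75),(240,42),(278,278),(122,305)]: print(onz("top",c(*p,115,140,3.9),.092).round(4))
print("housing corners z50"); 
for p in [(270,22),(355,462)]: print(onz("top",c(*p,115,140,3.9),.050).round(4))
E
```

```text
tail top z58
[ 0.4713 -0.3606  0.058 ]
[ 0.4821 -0.4141  0.058 ]
[ 0.445  -0.4215  0.058 ]
[ 0.4351 -0.3644  0.058 ]
len 0.03704254284268553 yaw 0.1519838232109379 wid 0.0545937842146137 0.05793334839750385
yaw2 0.18508542369889977
pack [ 0.51341003 -0.3798494 ]
charger top corners z44
[ 0.6207 -0.3029  0.044 ]
[ 0.6437 -0.3788  0.044 ]
[ 0.4346 -0.4333  0.044 ]
[ 0.4175 -0.3524  0.044 ]
mat [array([0.4544, 0.0072]), array([ 0.6484, -0.0083]), array([ 0.6343, -0.1648]), array([ 0.4409, -0.1475])] [ 0.54386765 -0.07845004  0.003     ]
lip z81
[0.6538 0.2423 0.081 ]
[0.6671 0.1796 0.081 ]
[0.6491 0.1757 0.081 ]
[0.6364 0.234  0.081 ]
floor z50 
[0.5147 0.2016 0.05  ]
[0.5223 0.1614 0.05  ]
cheek top z92
[0.6709 0.2488 0.092 ]
[0.6889 0.1679 0.092 ]
[0.5664 0.1433 0.092 ]
[0.5513 0.2239 0.092 ]
housing corners z50
[0.7102 0.1643 0.05  ]
[0.4744 0.1101 0.05  ]
```

Emit:
{"name": "step_arm", "arguments": {
  "plan": [
    {"grip":-1,"slide":[-0.0267,-0.003,-0.0293]},
    {"grip":-1,"slide":[-0.0267,-0.003,-0.0293]},
    {"grip":-1,"slide":[-0.0267,-0.003,-0.0293]},
    {"grip":-1,"slide":[-0.0267,-0.003,-0.0293]},
    {"grip":-1,"slide":[-0.0267,-0.003,-0.0293]},
    {"grip":-1,"slide":[-0.0267,-0.003,-0.0293]},
    {"grip":-1,"slide":[-0.0267,-0.003,-0.0293]},
    {"grip":-1,"slide":[-0.0267,-0.003,-0.0293]},
    {"grip":-1,"slide":[-0.0267,-0.003,-0.0293]},
    {"grip":-1,"slide":[-0.0267,-0.003,-0.0293]},
    {"grip":-1,"slide":[-0.0267,-0.003,-0.0293]},
    {"grip":-1,"slide":[-0.0267,-0.003,-0.0293]},
    {"grip":-1,"slide":[-0.0267,-0.003,-0.0293]},
    {"grip":-1,"spin":7},
    {"grip":-1,"spin":7},
    {"grip":-1,"spin":7},
    {"grip":-1,"spin":7},
    {"grip":-1,"spin":7},
    {"grip":-1,"spin":7},
    {"grip":-1,"spin":7}
  ]
}}

```text
schema error: expected keys grip, slide, spin
```

Emit:
{"name": "step_arm", "arguments": {
  "plan": [
    {"grip":-1,"slide":[-0.0267,-0.003,-0.0293],"spin":0},
    {"grip":-1,"slide":[-0.0267,-0.003,-0.0293],"spin":0},
    {"grip":-1,"slide":[-0.0267,-0.003,-0.0293],"spin":0},
    {"grip":-1,"slide":[-0.0267,-0.003,-0.0293],"spin":0},
    {"grip":-1,"slide":[-0.0267,-0.003,-0.0293],"spin":0},
    {"grip":-1,"slide":[-0.0267,-0.003,-0.0293],"spin":0},
    {"grip":-1,"slide":[-0.0267,-0.003,-0.0293],"spin":0},
    {"grip":-1,"slide":[-0.0267,-0.003,-0.0293],"spin":0},
    {"grip":-1,"slide":[-0.0267,-0.003,-0.0293],"spin":0},
    {"grip":-1,"slide":[-0.0267,-0.003,-0.0293],"spin":0},
    {"grip":-1,"slide":[-0.0267,-0.003,-0.0293],"spin":0},
    {"grip":-1,"slide":[-0.0267,-0.003,-0.0293],"spin":0},
    {"grip":-1,"slide":[-0.0267,-0.003,-0.0293],"spin":0},
    {"grip":-1,"slide":[0,0,0],"spin":7},
    {"grip":-1,"slide":[0,0,0],"spin":7},
    {"grip":-1,"slide":[0,0,0],"spin":7},
    {"grip":-1,"slide":[0,0,0],"spin":7},
    {"grip":-1,"slide":[0,0,0],"spin":7},
    {"grip":-1,"slide":[0,0,0],"spin":7},
    {"grip":-1,"slide":[0,0,0],"spin":7}
  ]
}}

```text
time_s: 1.82
ee_pos: [0.4197, 0.1003, 0.2443]
eef_rot: [-1.571, 0.0, 0.455]
force: [0.1, 1.1, -0.1]
grip_width: 0.0938
```

Emit:
{"name": "step_arm", "arguments": {
  "plan": [
    {"grip":-1,"slide":[0,0,0],"spin":6.92},
    {"grip":-1,"slide":[0,0,0],"spin":6.92},
    {"grip":-1,"slide":[0,0,0],"spin":6.92},
    {"grip":-1,"slide":[0,0,0],"spin":6.92},
    {"grip":-1,"slide":[0,0,0],"spin":6.92},
    {"grip":-1,"slide":[0,0,0],"spin":6.92},
    {"grip":-1,"slide":[0,0,0],"spin":6.92},
    {"grip":-1,"slide":[0,0,0],"spin":6.92},
    {"grip":-1,"slide":[0,0,0],"spin":6.92},
    {"grip":-1,"slide":[0,0,0],"spin":6.92},
    {"grip":-1,"slide":[0,0,0],"spin":6.92},
    {"grip":-1,"slide":[0,0,0],"spin":6.92},
    {"grip":-1,"slide":[0,0,0],"spin":6.92},
    {"grip":-1,"slide":[0,0,0],"spin":6.92},
    {"grip":-1,"slide":[0,0,0],"spin":6.92},
    {"grip":-1,"slide":[0.0375,0,-0.001],"spin":0},
    {"grip":-1,"slide":[0.0375,0,-0.001],"spin":0},
    {"grip":-1,"slide":[0.0375,0,-0.001],"spin":0},
    {"grip":-1,"slide":[0.0375,0,-0.001],"spin":0},
    {"grip":-1,"slide":[0.0375,0,-0.001],"spin":0}
  ]
}}

```text
time_s: 3.48
ee_pos: [0.4556, -0.0856, 0.2444]
eef_rot: [-1.571, 0.0, -1.351]
force: [0.9, 0.4, -0.2]
grip_width: 0.0938
```

Emit:
{"name": "step_arm", "arguments": {
  "plan": [
    {"grip":-1,"slide":[0.0375,0,-0.001],"spin":0},
    {"grip":-1,"slide":[0.0375,0,-0.001],"spin":0},
    {"grip":-1,"slide":[0.0375,0,-0.001],"spin":0},
    {"grip":-1,"slide":[0.0375,0,-0.001],"spin":0},
    {"grip":-1,"slide":[0.0375,0,-0.001],"spin":0},
    {"grip":-1,"slide":[0.0375,0,-0.001],"spin":0},
    {"grip":-1,"slide":[0.0375,0,-0.001],"spin":0},
    {"grip":-1,"slide":[0.0375,0,-0.001],"spin":0},
    {"grip":-1,"slide":[0,0,0],"spin":0},
    {"grip":-1,"slide":[0,0,0],"spin":0}
  ]
}}

```text
time_s: 4.32
ee_pos: [0.513, -0.3795, 0.2429]
eef_rot: [-1.572, 0.002, -1.353]
force: [-0.3, 0.2, -0.9]
grip_width: 0.094
```

```bash
python3 - <<'E'
from h import *
o=get_obs();print(o["ee_pos"],o["eef_rot"],o["qpos"])
import pickle;pickle.dump(cams.calibration("wrist"),open("w1.pkl","wb"))
cv2.imwrite("pics/w1.png",cams.camera("wrist"))
cv2.imwrite("pics/s1.png",cams.camera("side"))
E
```

```text
[ 0.51296431 -0.37950639  0.24288101] [-1.57214711  0.00174237 -1.35292981] [-6.94349925e-01  4.80711484e-01  1.18654398e+00 -1.96958306e-06
  1.47654183e+00  6.58578899e-01]
```

View pics/w1.png

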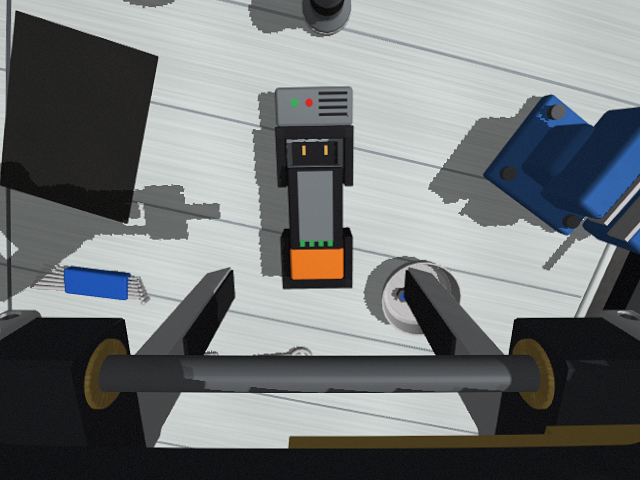

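```bash
python3 - <<'E'
from h import *
import pickle;c=pickle.load(open("w1.pkl","rb"))
a=cv2.imread("pics/w1.png");hsv=cv2.cvtColor(a,cv2.COLOR_BGR2HSV)
m=((hsv[...,0]>7)&(hsv[...,0]<18)&(hsv[...,1]>180)&(hsv[...,2]>150)).astype(np.uint8)
m[:, :200]=0;m[:240]=0;m[300:]=0
r=cv2.minAreaRect(np.argwhere(m)[:,::-1].astype(np.float32));print(r)
P=np.array([onz("wrist",q,.058,c) for q in cv2.boxPoints(r)]);print(P.round(4),np.linalg.norm(np.diff(P,axis=0),axis=1));ce=P.mean(0)
cv2.imwrite("pics/w1c.png",cv2.resize(a[80:300,250:380],None,fx=2.7,fy=2.7,interpolation=cv2.INTER_CUBIC))
# yaw from charger long sides: row-wise edges of the dark pack body between rows 190-240
for r0,r1 in ((175,240),):
    L=[];Rr=[]
    for y in range(190,226):
        row=np.where(a[y,260:370].max(1)<75)[0]+260
        L.append((row.min()-.5,y));Rr.append((row.max()+.5,y))
    for s in (L,Rr):
        W=np.array([onz("wrist",q,.058,c) for q in s]);v=cv2.fitLine(W[:,:2].astype(np.float32),cv2.DIST_HUBER,0,.01,.01).ravel();print("line",v,np.arctan(v[1]/v[0]))
print(ce)
E
```

```text
((316.5, 263.0), (30.0, 51.0), 90.0)
[[ 0.4715 -0.3582  0.058 ]
 [ 0.4836 -0.4125  0.058 ]
 [ 0.4495 -0.4207  0.058 ]
 [ 0.4371 -0.365   0.058 ]] [0.05564194 0.03503078 0.05698749]
line [ 0.9730477   0.23060413  0.5176344  -0.34561193] 0.23269849
line [ 0.9726231   0.23238817  0.524814   -0.40206292] 0.23453237
[ 0.46042664 -0.38908285  0.058     ]
```

View pics/w1c.png

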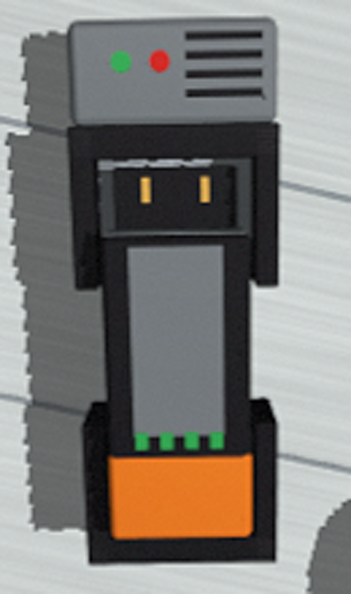

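Emit:
{"name": "step_arm", "arguments": {
  "plan": [
    {"grip":-1,"slide":[-0.003,0.0,0.0025],"spin":-0.9},
    {"grip":-1,"slide":[0,0.022,0],"spin":0},
    {"grip":-1,"slide":[0,0.022,0],"spin":0},
    {"grip":-1,"slide":[0,0.022,0],"spin":0},
    {"grip":-1,"slide":[0,0.022,0],"spin":0},
    {"grip":-1,"slide":[0,0.022,0],"spin":0},
    {"grip":-1,"slide":[0,0.022,0],"spin":0},
    {"grip":-1,"slide":[0,0.022,0],"spin":0},
    {"grip":-1,"slide":[0,0.022,0],"spin":0},
    {"grip":-1,"slide":[0,0,0],"spin":0}
  ],
  "force": 35
}}

```text
time_s: 5.25
ee_pos: [0.514, -0.3723, 0.0649]
eef_rot: [-1.574, 0.005, -1.333]
force: [-1.1, 0.5, -1.6]
grip_width: 0.094
```

```bash
python3 - <<'E'
from h import *
o=get_obs();print(o["ee_pos"],o["eef_rot"],o["force"])
cv2.imwrite("pics/w2.png",cams.camera("wrist"))
E
```

```text
[ 0.51402726 -0.37232448  0.06485046] [-1.57420343  0.00459067 -1.33312859] [-1.14313089  0.46988448 -1.6015742 ]
```

View pics/w2.png

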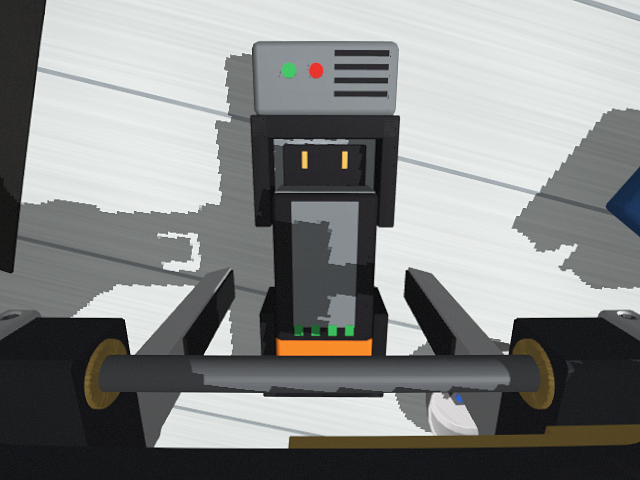

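Emit:
{"name": "step_arm", "arguments": {
  "plan": [
    {"grip":-1,"slide":[0.0035,0.014,0.0],"spin":0},
    {"grip":-1,"slide":[0,0.013,0],"spin":0},
    {"grip":-1,"slide":[0,0.013,0],"spin":0},
    {"grip":-1,"slide":[0,0,0],"spin":0},
    {"grip":0.1,"slide":[0,0,0],"spin":0},
    {"grip":1,"slide":[0,0,0],"spin":0},
    {"grip":1,"slide":[0,0,0],"spin":0},
    {"grip":1,"slide":[0,0,0],"spin":0},
    {"grip":1,"slide":[0,0,0],"spin":0},
    {"grip":1,"slide":[0,0,0],"spin":0}
  ],
  "force": 35
}}

```text
time_s: 6.13
ee_pos: [0.5159, -0.3773, 0.0287]
eef_rot: [-1.571, 0.002, -1.335]
force: [-8.0, 21.1, 22.5]
grip_width: 0.0576
```

Emit:
{"name": "step_arm", "arguments": {
  "plan": [
    {"grip":1,"slide":[-0.001,-0.002,0.0],"spin":0},
    {"grip":1,"slide":[-0.001,-0.002,0],"spin":0},
    {"grip":1,"slide":[0,0,0],"spin":0},
    {"grip":1,"slide":[0,0,0],"spin":0}
  ]
}}

```text
time_s: 6.47
ee_pos: [0.5155, -0.3763, 0.0323]
eef_rot: [-1.571, -0.0, -1.335]
force: [-0.5, -0.5, -5.1]
grip_width: 0.0575
```

```bash
python3 - <<'E'
from h import *
o=get_obs();print(o["ee_pos"],o["eef_rot"],o["force"],o["moment"])
cv2.imwrite("pics/w3.png",cams.camera("wrist"))
E
```

```text
[ 0.51546807 -0.37625036  0.03234584] [-1.57091439e+00 -2.64623130e-05 -1.33514854e+00] [-0.48885624 -0.48404855 -5.05982543] [-0.03794567  0.1348216  -0.00702571]
```

View pics/w3.png

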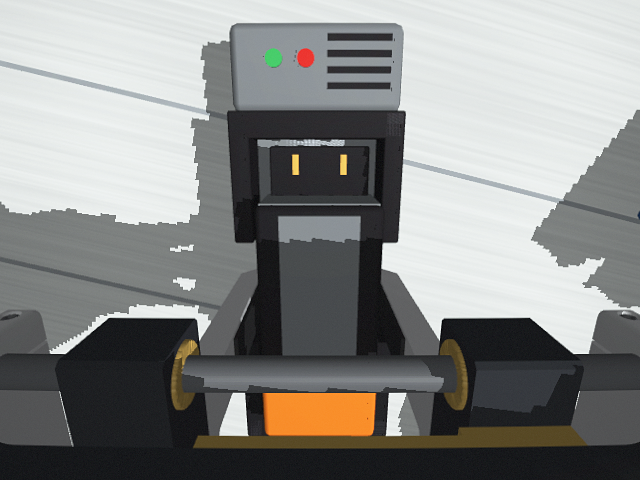

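Emit:
{"name": "step_arm", "arguments": {
  "plan": [
    {"grip":1,"slide":[0,-0.012,0],"spin":0},
    {"grip":1,"slide":[0,-0.022,0],"spin":0},
    {"grip":1,"slide":[0,-0.022,0],"spin":0},
    {"grip":1,"slide":[0,-0.022,0],"spin":0},
    {"grip":1,"slide":[0,-0.022,0],"spin":0},
    {"grip":1,"slide":[-0.0141,0,0.0046],"spin":0},
    {"grip":1,"slide":[-0.0282,0,0.0092],"spin":0},
    {"grip":1,"slide":[-0.0282,0,0.0092],"spin":0},
    {"grip":1,"slide":[-0.0282,0,0.0092],"spin":0},
    {"grip":1,"slide":[-0.0282,0,0.0092],"spin":0},
    {"grip":1,"slide":[-0.0282,0,0.0092],"spin":0},
    {"grip":1,"slide":[-0.0282,0,0.0092],"spin":0},
    {"grip":1,"slide":[-0.0282,0,0.0092],"spin":0},
    {"grip":1,"slide":[-0.0282,0,0.0092],"spin":0},
    {"grip":1,"slide":[-0.0282,0,0.0092],"spin":0},
    {"grip":1,"slide":[-0.0141,0,0.0046],"spin":0},
    {"grip":1,"slide":[0,0,0],"spin":0},
    {"grip":1,"slide":[0,0,0],"spin":0}
  ]
}}

```text
time_s: 8.02
ee_pos: [0.5394, -0.0802, 0.1332]
eef_rot: [-1.57, -0.001, -1.334]
force: [0.9, -0.3, -5.1]
grip_width: 0.0577
```

```bash
python3 - <<'E'
from h import *
o=get_obs();print(o["ee_pos"],o["eef_rot"],o["force"],o["moment"])
cv2.imwrite("pics/s4.png",cams.camera("side"))
crop("pics/s4.png","pics/s4c.png",150,150,300,225,2.6)
E
```

```text
[ 0.53935084 -0.08016368  0.13324955] [-1.57010644e+00 -5.42847358e-04 -1.33369313e+00] [ 0.87421006 -0.30736009 -5.05446516] [-0.031918    0.05374397 -0.03426642]
```

View pics/s4c.png

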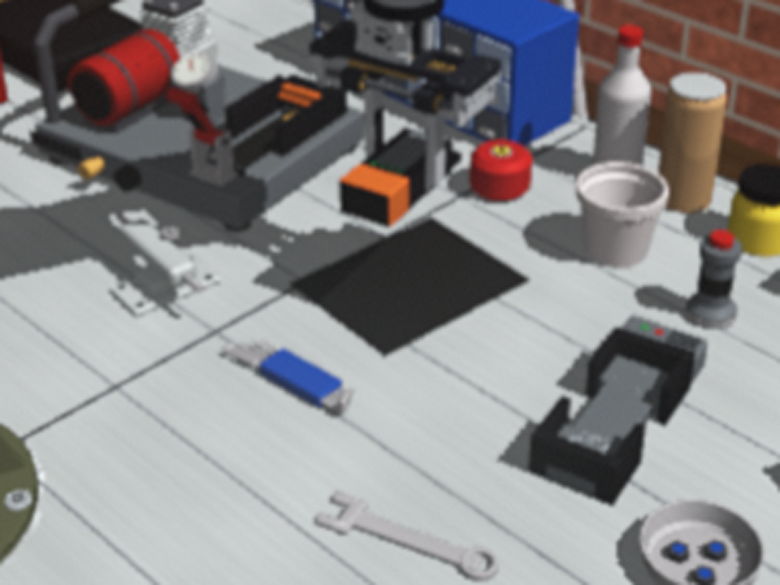

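Emit:
{"name": "step_arm", "arguments": {
  "plan": [
    {"grip":1,"slide":[0,0.022,0],"spin":0},
    {"grip":1,"slide":[0,0.022,0],"spin":0},
    {"grip":1,"slide":[0,0.022,0],"spin":0},
    {"grip":1,"slide":[0,0.022,0],"spin":0},
    {"grip":1,"slide":[0,0.015,0],"spin":0},
    {"grip":1,"slide":[0,0.01,0],"spin":0},
    {"grip":1,"slide":[0,0.003,0],"spin":0},
    {"grip":1,"slide":[0,0,0],"spin":0},
    {"grip":1,"slide":[0,0,0],"spin":0}
  ]
}}

```text
time_s: 8.82
ee_pos: [0.5397, -0.081, 0.0174]
eef_rot: [-1.57, -0.001, -1.336]
force: [0.4, -0.0, -5.2]
grip_width: 0.0579
```

Emit:
{"name": "step_arm", "arguments": {
  "plan": [
    {"grip":1,"slide":[0,0.0015,0],"spin":0},
    {"grip":1,"slide":[0,0.0015,0],"spin":0},
    {"grip":1,"slide":[0,0,0],"spin":0},
    {"grip":1,"slide":[0,0,0],"spin":0}
  ]
}}

```text
time_s: 9.15
ee_pos: [0.5393, -0.0806, 0.0137]
eef_rot: [-1.57, -0.0, -1.335]
force: [-0.1, 0.2, -5.0]
grip_width: 0.058
```

Emit:
{"name": "step_arm", "arguments": {
  "plan": [
    {"grip":1,"slide":[0,0.001,0],"spin":0},
    {"grip":1,"slide":[0,0.001,0],"spin":0},
    {"grip":1,"slide":[0,0,0],"spin":0},
    {"grip":1,"slide":[0,0,0],"spin":0}
  ]
}}

```text
time_s: 9.48
ee_pos: [0.5393, -0.0806, 0.0118]
eef_rot: [-1.57, -0.0, -1.335]
force: [-2.1, -0.4, 1.3]
grip_width: 0.0582
```

Emit:
{"name": "step_arm", "arguments": {
  "plan": [
    {"grip":-1,"slide":[0,0,0],"spin":0},
    {"grip":-1,"slide":[0,0,0],"spin":0},
    {"grip":-1,"slide":[0,0,0],"spin":0},
    {"grip":-1,"slide":[0,0,0],"spin":0},
    {"grip":-1,"slide":[0,0,0],"spin":0},
    {"grip":-1,"slide":[0,-0.025,0],"spin":0},
    {"grip":-1,"slide":[0,-0.03,0],"spin":0},
    {"grip":-1,"slide":[0,-0.03,0],"spin":0},
    {"grip":-1,"slide":[0,-0.03,0],"spin":0},
    {"grip":-1,"slide":[0,0,-0.02],"spin":0},
    {"grip":-1,"slide":[0,0,-0.024],"spin":0},
    {"grip":-1,"slide":[0,0,0],"spin":0},
    {"grip":-1,"slide":[0,0,0],"spin":0}
  ]
}}

```text
time_s: 10.57
ee_pos: [0.4961, -0.091, 0.1268]
eef_rot: [-1.57, -0.0, -1.336]
force: [-0.4, -0.4, 0.2]
grip_width: 0.0941
```

```bash
python3 - <<'E'
from h import *
import pickle
o=get_obs();print(o["ee_pos"],o["eef_rot"],o["force"])
pickle.dump(cams.calibration("wrist"),open("w5.pkl","wb"))
a=cams.camera("wrist");cv2.imwrite("pics/w5.png",a)
cv2.imwrite("pics/t5.png",cams.camera("top"))
E
```

```text
[ 0.49608995 -0.09102963  0.12683023] [-1.57026377e+00 -2.59898006e-04 -1.33586834e+00] [-0.44618478 -0.37416284  0.23004784]
```

View pics/w5.png

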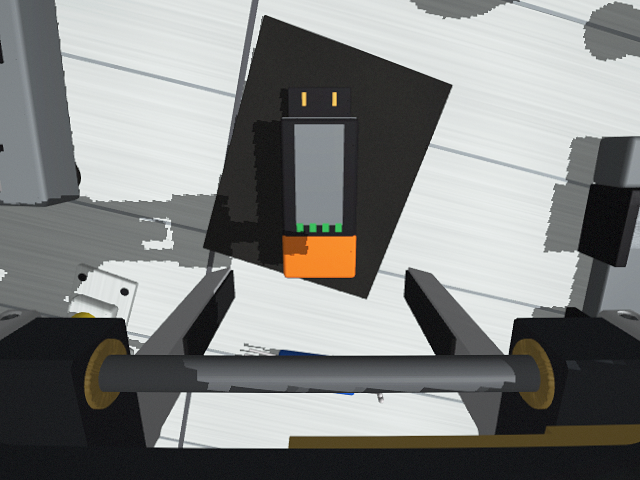

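```bash
python3 - <<'E'
from h import *
import pickle;c=pickle.load(open("w5.pkl","rb"))
a=cv2.imread("pics/w5.png");hsv=cv2.cvtColor(a,cv2.COLOR_BGR2HSV)
m=((hsv[...,0]>7)&(hsv[...,0]<18)&(hsv[...,1]>180)&(hsv[...,2]>70)).astype(np.uint8)
m[:, :260]=0;m[:225]=0;m[290:]=0;m[:,380:]=0
r=cv2.minAreaRect(np.argwhere(m)[:,::-1].astype(np.float32));print(r)
P=np.array([onz("wrist",q,.041,c) for q in cv2.boxPoints(r)]);print(P.round(4),np.linalg.norm(np.diff(P,axis=0),axis=1));ce=P.mean(0)
for q in [(282,117.5),(357,117.5),(282.5,236),(355.5,236)]: print(onz("wrist",q,.041,c).round(4))
print(ce)
E
```

```text
((319.24615478515625, 256.4754333496094), (41.96766662597656, 74.04899597167969), 89.19306945800781)
[[ 0.4938 -0.0627  0.041 ]
 [ 0.5082 -0.1191  0.041 ]
 [ 0.4742 -0.1287  0.041 ]
 [ 0.4593 -0.0704  0.041 ]] [0.05824791 0.03528752 0.06019635]
[ 0.5806 -0.0444  0.041 ]
[ 0.5932 -0.0971  0.041 ]
[ 0.4939 -0.0631  0.041 ]
[ 0.5073 -0.119   0.041 ]
[ 0.48387776 -0.09523364  0.041     ]
```

Emit:
{"name": "step_arm", "arguments": {
  "plan": [
    {"grip":-1,"slide":[-0.0283,-0.0161,0.0107],"spin":0},
    {"grip":-1,"slide":[-0.0283,-0.0161,0.0107],"spin":0},
    {"grip":-1,"slide":[-0.0283,-0.0161,0.0107],"spin":0},
    {"grip":-1,"slide":[-0.0283,-0.0161,0.0107],"spin":0},
    {"grip":-1,"slide":[-0.0283,-0.0161,0.0107],"spin":0},
    {"grip":-1,"slide":[-0.0283,-0.0161,0.0107],"spin":0},
    {"grip":-1,"slide":[-0.0283,-0.0161,0.0107],"spin":0},
    {"grip":-1,"slide":[-0.0283,-0.0161,0.0107],"spin":0},
    {"grip":-1,"slide":[-0.0283,-0.0161,0.0107],"spin":0},
    {"grip":-1,"slide":[0,0,0],"spin":0},
    {"grip":-1,"slide":[0,0,0],"spin":0}
  ]
}}

```text
time_s: 11.58
ee_pos: [0.531, 0.1809, 0.2713]
eef_rot: [-1.57, -0.0, -1.333]
force: [0.5, 0.2, -0.2]
grip_width: 0.0942
```

```bash
python3 - <<'E'
from h import *
import pickle
o=get_obs();print(o["ee_pos"],o["eef_rot"],o["force"])
pickle.dump(cams.calibration("wrist"),open("w6.pkl","wb"))
a=cams.camera("wrist");cv2.imwrite("pics/w6.png",a)
E
```

```text
[0.53095671 0.18087156 0.27131193] [-1.57028960e+00 -1.45259234e-05 -1.33260277e+00] [ 0.52874094  0.17052554 -0.21815329]
```

View pics/w6.png

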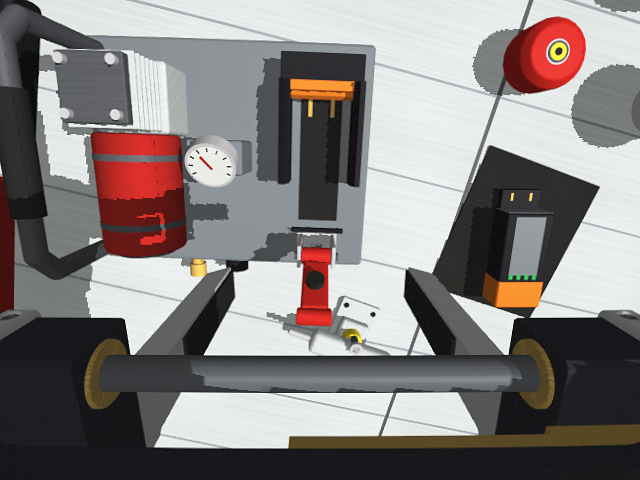

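```bash
python3 - <<'E'
from h import *
crop("pics/w6.png","pics/w6a.png",265,40,120,110,5)
crop("pics/w6.png","pics/w6b.png",265,140,120,110,5)
crop("pics/w6.png","pics/w6c.png",270,220,80,110,5)
E
```

```text
(no output)
```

View pics/w6a.png

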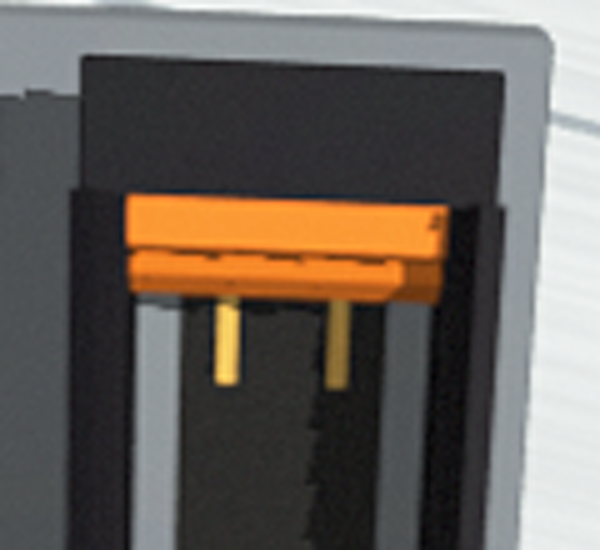

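View pics/w6b.png

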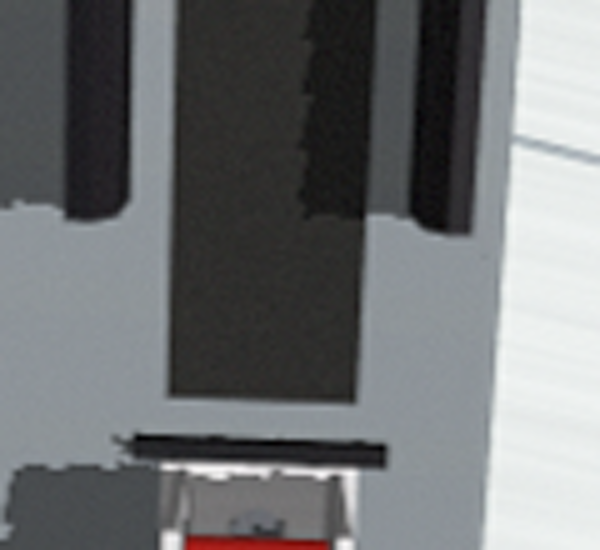

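View pics/w6c.png

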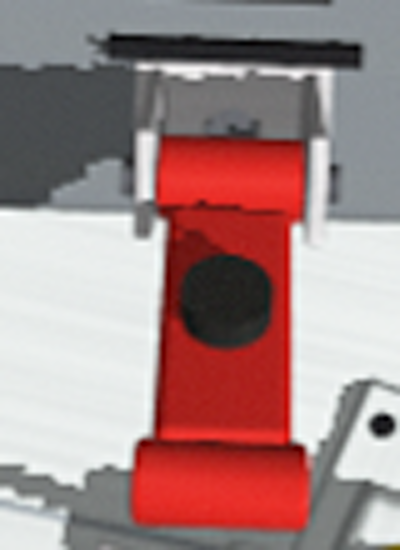

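```bash
python3 - <<'E'
from h import *
import pickle;c=pickle.load(open("w6.pkl","rb"))
def W(x,y,ox,oy,z): return onz("wrist",((x+.5)/5+ox-.5,(y+.5)/5+oy-.5),z,c)
def pr(n,p): print(n,p.round(4))
a=[W(127,195,265,40,.081),W(447,205,265,40,.081),W(130,250,265,40,.081),W(445,252,265,40,.081)]
for p in a: pr("lip",p)
fl=[W(180,300,265,40,.05),W(385,300,265,40,.05),W(168,395,265,140,.05),W(356,403,265,140,.05)]
for p in fl: pr("floor",p)
s=[W(130,437,265,140,.056),W(387,447,265,140,.056),W(385,467,265,140,.056),W(130,455,265,140,.056)]
for p in s: pr("sill",p)
h=[W(158,172,270,220,.1055),W(305,180,270,220,.1055)]
for p in h: pr("hinge",p)
pr("housing", W(545,35,265,40,.05));pr("housing", W(482,545,265,140,.05))
r=[W(135,470,270,220,.17),W(308,480,270,220,.17)]
for p in r: pr("roll",p)
lc=(a[0]+a[1])/2; sc=sum(s)/4
for nm,v in (("lip",a[0]-a[1]),("lip2",a[2]-a[3]),("sill",s[0]-s[1]),("floorend",fl[2]-fl[3]),("hinge",h[0]-h[1])): print(nm,"yaw",np.arctan2(-v[0],v[1]).round(4),np.linalg.norm(v).round(4))
m0,m1=(fl[0]+fl[1])/2,(fl[2]+fl[3])/2;d=m0-m1;print("floor axis yaw",np.arctan2(d[1],d[0]))
hc=(h[0]+h[1])/2
d=lc-sc;print("sill-lip yaw",np.arctan2(d[1],d[0]),np.linalg.norm(d[:2])); d=lc-hc;print("hinge-lip yaw",np.arctan2(d[1],d[0]),np.linalg.norm(d[:2]))
for y in (.215,.225,.235):
  u=np.array([np.cos(y),np.sin(y)])
  print(y,"origin lip",lc[:2]-.077*u,"sill",sc[:2]+.0815*u,"hinge",hc[:2]+.098*u)
E
```

```text
lip [0.6573 0.2398 0.081 ]
lip [0.6704 0.1782 0.081 ]
lip [0.6475 0.237  0.081 ]
lip [0.6619 0.1763 0.081 ]
floor [0.6439 0.2276 0.05  ]
floor [0.6543 0.1846 0.05  ]
floor [0.5152 0.201  0.05  ]
floor [0.5238 0.1577 0.05  ]
sill [0.5047 0.2074 0.056 ]
sill [0.5165 0.1487 0.056 ]
sill [0.5118 0.1479 0.056 ]
sill [0.5005 0.2064 0.056 ]
hinge [0.4916 0.1892 0.1055]
hinge [0.4971 0.1592 0.1055]
housing [0.7129 0.1652 0.05  ]
housing [0.4971 0.1196 0.05  ]
roll [0.4576 0.1824 0.17  ]
roll [0.4629 0.1522 0.17  ]
lip yaw 0.2095 0.063
lip2 yaw 0.2326 0.0624
sill yaw 0.1982 0.0599
floorend yaw 0.1947 0.0442
hinge yaw 0.1811 0.0306
floor axis yaw 0.2035525486959695
sill-lip yaw 0.19927879438626597 0.15859582740015024
hinge-lip yaw 0.20248661785388272 0.17299697955547738
0.215 origin lip [0.58860759 0.19256542] sill [0.5880012  0.19498497] hinge [0.59011589 0.19511053]
0.225 origin lip [0.58877563 0.19181399] sill [0.58782334 0.19578033] hinge [0.58990203 0.19606691]
0.235 origin lip [0.58895117 0.19106427] sill [0.58763754 0.19657386] hinge [0.58967861 0.1970211 ]
```

```bash
python3 - <<'E'
from h import *
import pickle;c=pickle.load(open("w6.pkl","rb"));cams_cal=cams.calibration
def tri2(cw,u1,u2):
    (a,b),(cc,d)=ray("wrist",u1,cw),ray("top",u2);b=b/np.linalg.norm(b);d=d/np.linalg.norm(d)
    s=np.linalg.lstsq(np.stack([b,-d],1),cc-a,rcond=None)[0];p,q=a+s[0]*b,cc+s[1]*d;return (p+q)/2,np.linalg.norm(p-q)
O=np.array([.5885,.1938]);y=.203;Rm=np.array([[np.cos(y),np.sin(y)],[-np.sin(y),np.cos(y)]])
for n,u,v in (("gauge",(211,162),(107.5,212)),("lipTL",(290.2,78.8),(115+103/3.9,140+112/3.9)),("lipTR",(354.2,80.8),(115+222/3.9,140+88/3.9)),("roll",(314,315),(115+180/3.9,140+498/3.9))):
    p,e=tri2(c,u,v);print(n,p.round(4),e.round(4),"local",(Rm@(p[:2]-O)).round(4))
for nm,u,z in (("motor right",(187,190),.13),("gauge right",(237,170),.12)):
    p=onz("wrist",u,z,c);print(nm,(Rm@(p[:2]-O)).round(4))
E
```

```text
gauge [0.5613 0.2973 0.1032] 0.0027 local [-0.0057  0.1069]
lipTL [0.6544 0.2396 0.0849] 0.0044 local [0.0738 0.0316]
lipTR [0.668  0.1783 0.0825] 0.0039 local [ 0.0747 -0.0312]
roll [0.4526 0.1671 0.1582] 0.0035 local [-0.1385  0.0013]
motor right [-0.0298  0.1207]
gauge right [-0.0108  0.0764]
```

Emit:
{"name": "step_arm", "arguments": {
  "plan": [
    {"grip":-1,"slide":[0.0283,0.0161,-0.0107],"spin":0},
    {"grip":-1,"slide":[0.0283,0.0161,-0.0107],"spin":0},
    {"grip":-1,"slide":[0.0283,0.0161,-0.0107],"spin":0},
    {"grip":-1,"slide":[0.0283,0.0161,-0.0107],"spin":0},
    {"grip":-1,"slide":[0.0283,0.0161,-0.0107],"spin":0},
    {"grip":-1,"slide":[0.0283,0.0161,-0.0107],"spin":0},
    {"grip":-1,"slide":[0.0283,0.0161,-0.0107],"spin":0},
    {"grip":-1,"slide":[0.0283,0.0161,-0.0107],"spin":0},
    {"grip":-1,"slide":[0.0283,0.0161,-0.0107],"spin":0},
    {"grip":-1,"slide":[0,0.022,0],"spin":0},
    {"grip":-1,"slide":[0,0.022,0],"spin":0},
    {"grip":-1,"slide":[0,0.022,0],"spin":0},
    {"grip":-1,"slide":[0,0.022,0],"spin":0},
    {"grip":-1,"slide":[0,0.015,0],"spin":0},
    {"grip":-1,"slide":[0,0,0],"spin":0},
    {"grip":-1,"slide":[0,0,0],"spin":0}
  ],
  "force": 8
}}

```text
time_s: 12.97
ee_pos: [0.4956, -0.0914, 0.0229]
eef_rot: [-1.573, 0.001, -1.336]
force: [0.5, -0.7, 0.4]
grip_width: 0.0942
```

Emit:
{"name": "step_arm", "arguments": {
  "plan": [
    {"grip":-1,"slide":[0,0.007,0],"spin":0},
    {"grip":-1,"slide":[0,0.007,0],"spin":0},
    {"grip":0,"slide":[0,0,0],"spin":0},
    {"grip":1,"slide":[0,0,0],"spin":0},
    {"grip":1,"slide":[0,0,0],"spin":0},
    {"grip":1,"slide":[0,0,0],"spin":0},
    {"grip":1,"slide":[0,0,0],"spin":0},
    {"grip":1,"slide":[0,0,0],"spin":0}
  ],
  "force": 10
}}

```text
time_s: 13.63
ee_pos: [0.4965, -0.0908, 0.0097]
eef_rot: [-1.57, -0.0, -1.335]
force: [0.3, -0.3, 1.5]
grip_width: 0.0581
```

Emit:
{"name": "step_arm", "arguments": {
  "plan": [
    {"grip":1,"slide":[0,-0.0026,0.0006],"spin":0},
    {"grip":1,"slide":[0,-0.0026,0.0006],"spin":0},
    {"grip":1,"slide":[0,-0.0026,0.0006],"spin":0},
    {"grip":1,"slide":[0,-0.0026,0.0006],"spin":0},
    {"grip":1,"slide":[0,-0.0026,0.0009],"spin":0},
    {"grip":1,"slide":[0,-0.0026,0.0009],"spin":0},
    {"grip":1,"slide":[0,-0.0026,0.0009],"spin":0},
    {"grip":1,"slide":[0,-0.0026,0.0011],"spin":0},
    {"grip":1,"slide":[0,-0.0026,0.0011],"spin":0},
    {"grip":1,"slide":[0,-0.0026,0.0012],"spin":0},
    {"grip":1,"slide":[0,0,0],"spin":0},
    {"grip":1,"slide":[0,0,0],"spin":0}
  ],
  "force": 10
}}

```text
time_s: 14.63
ee_pos: [0.505, -0.0889, 0.0357]
eef_rot: [-1.57, -0.0, -1.335]
force: [0.8, -0.5, -2.3]
grip_width: 0.0576
```

```bash
python3 - <<'E'
from h import *
o=get_obs();print(o["ee_pos"],o["force"],o["moment"])
cv2.imwrite("pics/s7.png",cams.camera("side"))
crop("pics/s7.png","pics/s7c.png",230,200,140,105,5.5)
E
```

```text
[ 0.50497246 -0.08888544  0.03570567] [ 0.79966252 -0.5224318  -2.32671992] [ 0.01383272 -0.04893876  0.03742169]
```

View pics/s7c.png

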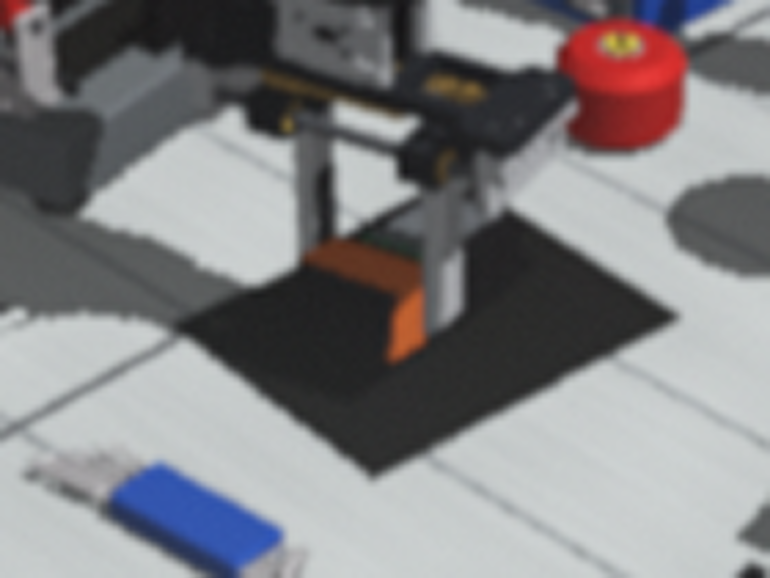

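Emit:
{"name": "step_arm", "arguments": {
  "plan": [
    {"grip":1,"slide":[0,0,0],"spin":0},
    {"grip":1,"slide":[0,0,0],"spin":0},
    {"grip":1,"slide":[0,0,0],"spin":0},
    {"grip":1,"slide":[0,-0.003,0],"spin":0},
    {"grip":1,"slide":[0,-0.004,0],"spin":0},
    {"grip":1,"slide":[0,-0.004,0],"spin":0},
    {"grip":1,"slide":[0,-0.004,0],"spin":0},
    {"grip":1,"slide":[0,0,0],"spin":0},
    {"grip":1,"slide":[0,0,0],"spin":0}
  ],
  "force": 55
}}

```text
time_s: 15.43
ee_pos: [0.5047, -0.0889, 0.0507]
eef_rot: [-1.57, -0.0, -1.335]
force: [0.6, -0.2, -5.8]
grip_width: 0.0577
```

```bash
python3 - <<'E'
from h import *
o=get_obs();print(o["ee_pos"],o["force"],o["moment"])
cv2.imwrite("pics/s8.png",cams.camera("side"))
crop("pics/s8.png","pics/s8c.png",230,190,140,105,5.5)
cv2.imwrite("pics/w8.png",cams.camera("wrist"))
E
```

```text
[ 0.50472335 -0.08887202  0.05071925] [ 0.57474835 -0.20153791 -5.78615315] [-0.06472698  0.33242249 -0.03088596]
```

View pics/s8c.png

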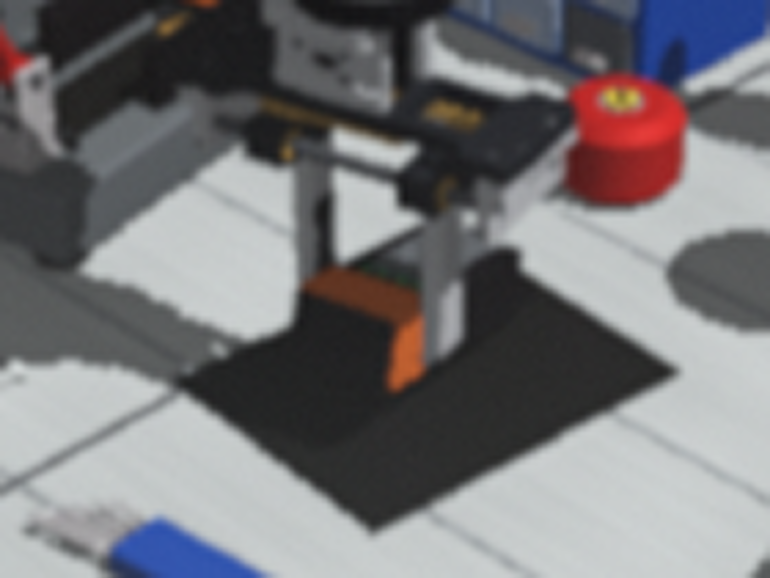

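View pics/w8.png

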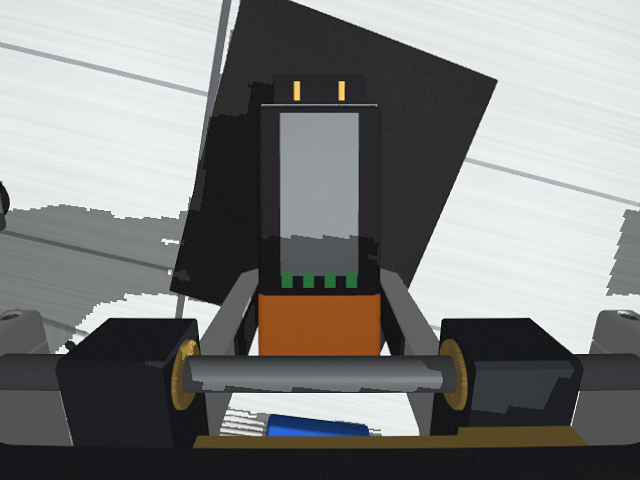

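```bash
python3 - <<'E'
from h import *
from scipy.optimize import least_squares
o=get_obs();c=cams.calibration("wrist");T=o["ee_pos"];print(T)
y=.235;u=np.array([np.cos(y),np.sin(y),0]);l=np.array([-u[1],u[0],0]);z=np.array([0,0,1.])
# pixel obs: pack local -> px
ob=[((50,29,38),(261.5,105)),((50,-29,38),(379,105)),((-37,29,38),(259,294.5)),((-37,-29,38),(381,294.5)),((75,25,10),(274,75)),((75,-25,10),(366,75))]
def W(p,q):
    th,dx,dy,dz=q;ct,st=np.cos(th),np.sin(th);x,yy,zz=(np.array(p)-(-44,0,24))/1e3
    X=ct*x+st*zz;Z=-st*x+ct*zz
    return T+u*(X+dx)+l*(yy+dy)+z*(Z+.019+dz)
f=lambda q:np.concatenate([proj("wrist",W(p,q),c)-v for p,v in ob])
r=least_squares(f,[.2,0,0,0],loss="soft_l1");print("tilt deg",np.degrees(r.x[0]),r.x[1:],r.fun.round(1))
print("tongue tip centre rel TCP",[(W((75,0,5),r.x)-T)@k for k in (u,l,z)])
print("tongue tip bottom rel TCP",[(W((75,0,0),r.x)-T)@k for k in (u,l,z)])
E
```

```text
[ 0.50453228 -0.088833    0.05034351]
tilt deg 11.986579294586404 [-0.0032032  -0.00138943 -0.00323928] [-4.6  0.5  4.5  0.6 -0.7 -0.8  0.7 -0.8 -0.7  0.1  0.7  0.2]
tongue tip centre rel TCP [np.float64(0.10925619040190282), np.float64(-0.0013894295803755646), np.float64(-0.02753923445063988)]
tongue tip bottom rel TCP [np.float64(0.10821777756077088), np.float64(-0.0013894295803755646), np.float64(-0.03243021582162998)]
```

Emit:
{"name": "step_arm", "arguments": {
  "plan": [
    {"grip":1,"slide":[0,0.005,0],"spin":0},
    {"grip":1,"slide":[0,0.005,0],"spin":0},
    {"grip":1,"slide":[0,0.004,0],"spin":0},
    {"grip":1,"slide":[0,0.0012,0],"spin":0},
    {"grip":1,"slide":[0,0,0],"spin":0},
    {"grip":1,"slide":[0,0,0],"spin":0}
  ],
  "force": 55
}}

```text
time_s: 16.03
ee_pos: [0.5046, -0.0888, 0.0352]
eef_rot: [-1.571, 0.0, -1.335]
force: [-2.1, 0.4, -1.9]
grip_width: 0.0581
```

Emit:
{"name": "step_arm", "arguments": {
  "plan": [
    {"grip":1,"slide":[0,0,0],"spin":0},
    {"grip":1,"slide":[0,0,0],"spin":0},
    {"grip":1,"slide":[0,0,0],"spin":0},
    {"grip":1,"slide":[0,-0.0023,0.001],"spin":0},
    {"grip":1,"slide":[0,-0.0023,0.001],"spin":0},
    {"grip":1,"slide":[0,-0.0023,0.0011],"spin":0},
    {"grip":1,"slide":[0,-0.0023,0.0011],"spin":0},
    {"grip":1,"slide":[0,-0.0023,0.0012],"spin":0},
    {"grip":1,"slide":[0,-0.0023,0.0012],"spin":0},
    {"grip":1,"slide":[0,0,0],"spin":0},
    {"grip":1,"slide":[0,0,0],"spin":0}
  ],
  "force": 10
}}

```text
time_s: 16.95
ee_pos: [0.5114, -0.0873, 0.0493]
eef_rot: [-1.57, -0.0, -1.335]
force: [-0.2, -0.3, -2.1]
grip_width: 0.0579
```

Emit:
{"name": "step_arm", "arguments": {
  "plan": [
    {"grip":1,"slide":[0,0,0],"spin":0},
    {"grip":1,"slide":[0,0,0],"spin":0},
    {"grip":1,"slide":[0,0,0],"spin":0},
    {"grip":1,"slide":[0,-0.004,0],"spin":0},
    {"grip":1,"slide":[0,-0.008,0],"spin":0},
    {"grip":1,"slide":[0,-0.008,0],"spin":0},
    {"grip":1,"slide":[0,0,0],"spin":0},
    {"grip":1,"slide":[0,0,0],"spin":0}
  ],
  "force": 58
}}

```text
time_s: 17.62
ee_pos: [0.5113, -0.0874, 0.0697]
eef_rot: [-1.57, -0.001, -1.335]
force: [-0.5, 0.1, -5.4]
grip_width: 0.0577
```

```bash
python3 - <<'E'
from h import *
import pickle
o=get_obs();print(o["ee_pos"],o["force"],o["moment"])
pickle.dump((o,cams.calibration("wrist")),open("w9.pkl","wb"))
cv2.imwrite("pics/w9.png",cams.camera("wrist"))
E
```

```text
[ 0.51131329 -0.08735709  0.06969633] [-0.51682012  0.07786755 -5.37665485] [0.00271401 0.31196654 0.03589674]
```

View pics/w9.png

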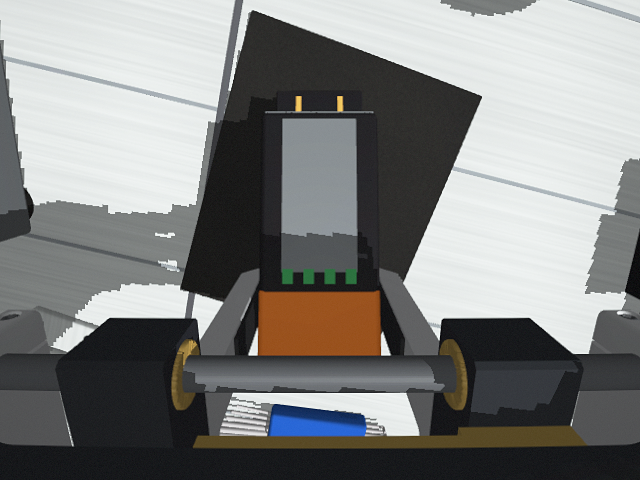

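```bash
python3 - <<'E'
from h import *
from scipy.optimize import least_squares
import pickle
o,c=pickle.load(open("w9.pkl","rb"));T=o["ee_pos"]
y=.235;u=np.array([np.cos(y),np.sin(y),0]);l=np.array([-u[1],u[0],0]);z=np.array([0,0,1.])
ob=[((50,29,38),(264,112)),((50,-29,38),(376,112)),((-37,29,38),(259,292)),((-37,-29,38),(380.5,292)),((75,25,10),(277,91.5)),((75,-25,10),(362,91.5))]
def W(p,q):
    th,dx,dy,dz=q;ct,st=np.cos(th),np.sin(th);x,yy,zz=(np.array(p)-(-44,0,24))/1e3
    return T+u*(ct*x+st*zz+dx)+l*(yy+dy)+z*(-st*x+ct*zz+.019+dz)
f=lambda q:np.concatenate([proj("wrist",W(p,q),c)-v for p,v in ob])
r=least_squares(f,[.2,0,0,0],loss="soft_l1");print("tilt deg",np.degrees(r.x[0]),r.x[1:],r.fun.round(1))
for p in [(75,0,5),(75,0,0),(75,0,10),(-75,0,0),(50,0,38)]: print(p,[round(float((W(p,r.x)-T)@k),4) for k in (u,l,z)])
E
```

```text
tilt deg 18.956430519918836 [-0.00402461 -0.00126639 -0.00329872] [-3.2  0.8  2.7  0.9 -0.6 -0.7  0.5 -0.7 -0.7 -0.1  0.8  0. ]
(75, 0, 5) [0.1023, -0.0013, -0.0409]
(75, 0, 0) [0.1007, -0.0013, -0.0457]
(75, 0, 10) [0.104, -0.0013, -0.0362]
(-75, 0, 0) [-0.0411, -0.0013, 0.0031]
(50, 0, 38) [0.0894, -0.0013, -0.0016]
```

Emit:
{"name": "step_arm", "arguments": {
  "plan": [
    {"grip":1,"slide":[0,-0.015,0],"spin":0},
    {"grip":1,"slide":[0,-0.03,0],"spin":0},
    {"grip":1,"slide":[0,-0.03,0],"spin":0},
    {"grip":1,"slide":[-0.0129,-0.015,0.0046],"spin":0},
    {"grip":1,"slide":[-0.0258,-0.01,0.0092],"spin":0},
    {"grip":1,"slide":[-0.0258,0,0.0092],"spin":0},
    {"grip":1,"slide":[-0.0258,0,0.0092],"spin":0},
    {"grip":1,"slide":[-0.0258,0,0.0092],"spin":0},
    {"grip":1,"slide":[-0.0258,0,0.0092],"spin":0},
    {"grip":1,"slide":[-0.0258,0,0.0092],"spin":0},
    {"grip":1,"slide":[-0.0258,0,0.0092],"spin":0},
    {"grip":1,"slide":[-0.0258,0,0.0092],"spin":0},
    {"grip":1,"slide":[-0.0258,0,0.0092],"spin":0},
    {"grip":1,"slide":[-0.0129,0,0.0046],"spin":1.9},
    {"grip":1,"slide":[0,0,0],"spin":0},
    {"grip":1,"slide":[0,0,0],"spin":0}
  ]
}}

```text
time_s: 19.0
ee_pos: [0.5399, 0.1853, 0.1684]
eef_rot: [-1.572, -0.0, -1.367]
force: [-0.7, 0.4, -4.9]
grip_width: 0.0577
```

```bash
cat > m.py <<'E'
from h import *
import pickle,sys
o=get_obs();n=sys.argv[1]
O=np.array([.5885,.1938]);y=.203;Rm=np.array([[np.cos(y),np.sin(y)],[-np.sin(y),np.cos(y)]])
T=o["ee_pos"];L=Rm@(T[:2]-O);print("tcp",T.round(4),"rot",o["eef_rot"].round(4),"local",L.round(4),"tip est",(L[0]+.1007).round(4),"tipz",(T[2]-.0463).round(4))
F=Rm@o["force"][:2];print("F local",F.round(1),o["force"][2].round(1))
pickle.dump((o,cams.calibration("wrist")),open(n+".pkl","wb"))
for k in sys.argv[2:]: cv2.imwrite(f"pics/{n}{k[0]}.png",cams.camera(k))
E
python3 m.py a10 wrist side; python3 -c "
from h import *
crop('pics/a10s.png','pics/a10c.png',150,130,160,120,5)"
```

```text
tcp [0.5399 0.1853 0.1684] rot [-1.5720e+00 -2.0000e-04 -1.3667e+00] local [-0.0493  0.0015] tip est 0.0514 tipz 0.1221
F local [-0.6  0.6] -4.9
```

View pics/a10w.png

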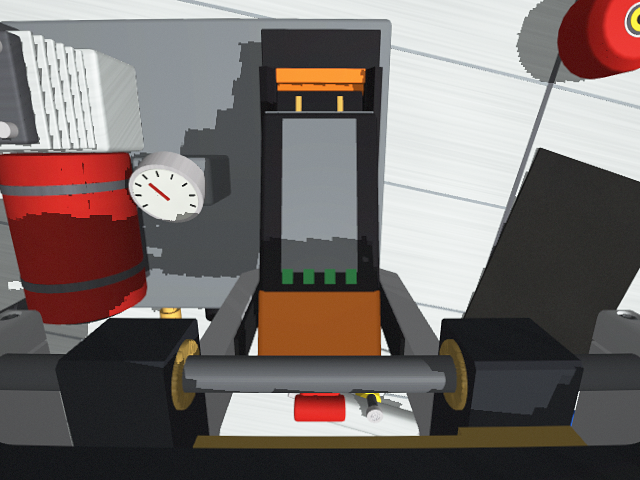

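View pics/a10c.png

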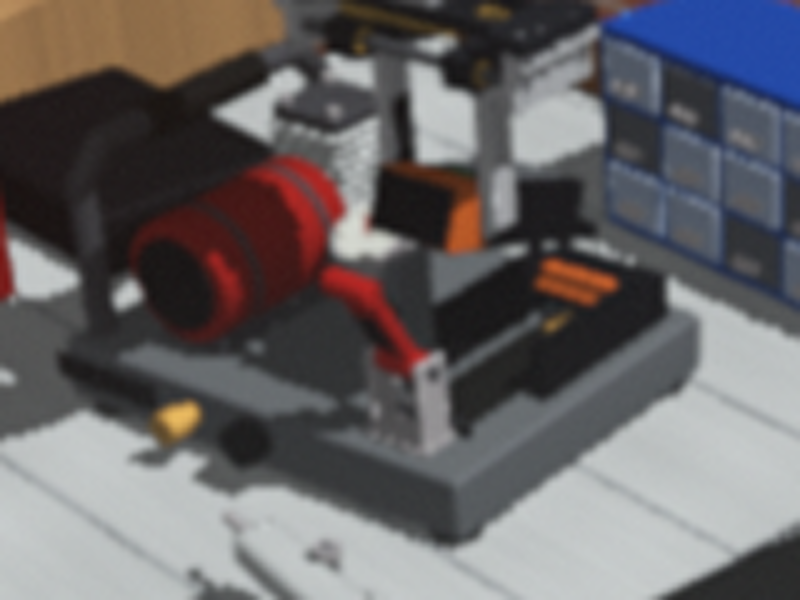

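```bash
python3 - <<'E'
from h import *
import pickle
o,c=pickle.load(open("a10.pkl","rb"));crop("pics/a10w.png","pics/a10d.png",250,20,150,110,5)
O=np.array([.5885,.1938]);y=.203;Rm=np.array([[np.cos(y),np.sin(y)],[-np.sin(y),np.cos(y)]])
for u in [(275.5,68.5),(368,68.5),(276,84),(367,84)]:
    p=onz("wrist",u,.081,c);print(p.round(4),(Rm@(p[:2]-O)).round(4))
E
```

```text
[0.6572 0.2398 0.081 ] [0.0766 0.0312]
[0.6704 0.1761 0.081 ] [ 0.0767 -0.0339]
[0.6472 0.2377 0.081 ] [0.0664 0.0312]
[0.6604 0.1743 0.081 ] [ 0.0665 -0.0335]
```

View pics/a10d.png

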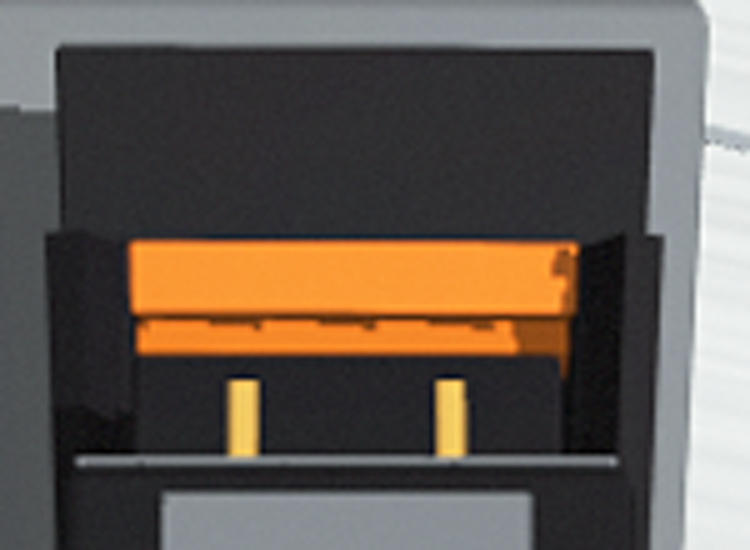

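Emit:
{"name": "step_arm", "arguments": {
  "plan": [
    {"grip":1,"slide":[0.0013,0.01,0],"spin":0},
    {"grip":1,"slide":[0,0.018,0],"spin":0},
    {"grip":1,"slide":[0,0.018,0],"spin":0},
    {"grip":1,"slide":[0,0.01,0],"spin":0},
    {"grip":1,"slide":[0,0.0045,0],"spin":0},
    {"grip":1,"slide":[0,0,0],"spin":0},
    {"grip":1,"slide":[0,0,0],"spin":0}
  ]
}}

```text
time_s: 19.68
ee_pos: [0.5409, 0.1836, 0.1091]
eef_rot: [-1.57, 0.0, -1.369]
force: [-0.4, 0.3, -4.4]
grip_width: 0.0576
```

```bash
python3 m.py a11 wrist side; python3 -c "
from h import *
crop('pics/a11s.png','pics/a11c.png',190,150,120,90,6.5)
crop('pics/a11w.png','pics/a11d.png',230,20,170,150,4)"
```

```text
tcp [0.5409 0.1836 0.1091] rot [-1.5702  0.     -1.3686] local [-0.0487 -0.0004] tip est 0.052 tipz 0.0628
F local [-0.3  0.3] -4.4
```

View pics/a11d.png

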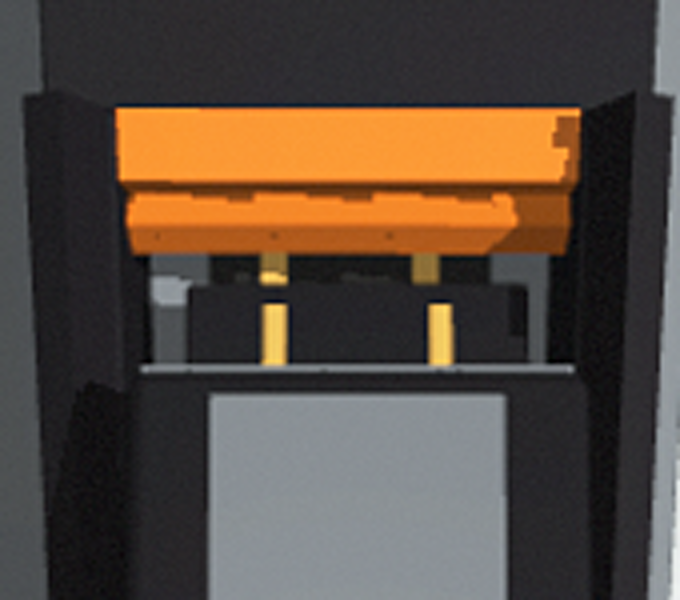

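View pics/a11c.png

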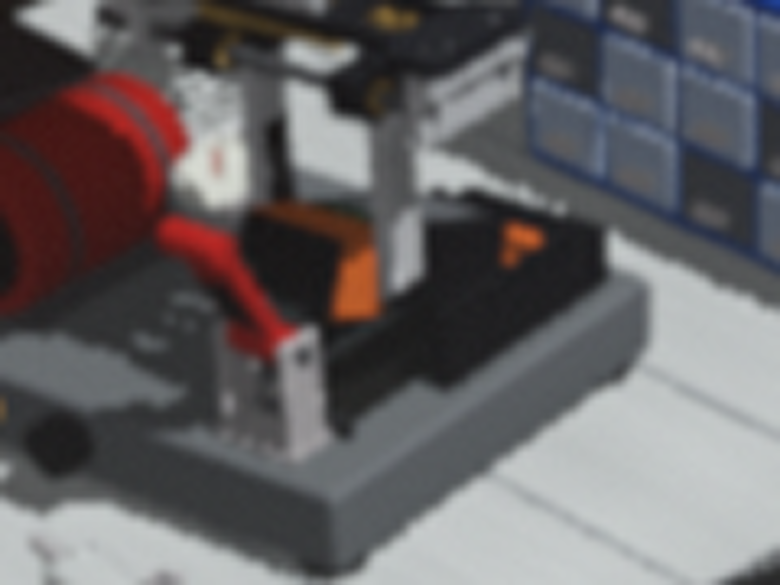

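```bash
python3 - <<'E'
from h import *
import pickle
o,c=pickle.load(open("a11.pkl","rb"))
O=np.array([.5885,.1938]);y=.203;Rm=np.array([[np.cos(y),np.sin(y)],[-np.sin(y),np.cos(y)]])
for n,u,z in [("mouth",(319,83.25),.069),("tip top",(319,90.75),.0723),("lip back",(317,46.75),.081),("lip upper front",(317,65.5),.081)]:
    p=onz("wrist",u,z,c);print(n,(Rm@(p[:2]-O)).round(4))
E
```

```text
mouth [ 0.0603 -0.0014]
tip top [ 0.0557 -0.0014]
lip back [ 0.0769 -0.0004]
lip upper front [ 0.0675 -0.0003]
```

Emit:
{"name": "step_arm", "arguments": {
  "plan": [
    {"grip":1,"slide":[-0.0006,0.002,0],"spin":0},
    {"grip":1,"slide":[0,0.0013,0.001],"spin":0},
    {"grip":1,"slide":[0,0,0.003],"spin":0},
    {"grip":1,"slide":[0,0,0.003],"spin":0},
    {"grip":1,"slide":[0,0,0],"spin":0},
    {"grip":1,"slide":[0,0,0],"spin":0}
  ]
}}

```text
time_s: 20.28
ee_pos: [0.5474, 0.1858, 0.1052]
eef_rot: [-1.571, 0.0, -1.368]
force: [0.4, -0.3, -5.3]
grip_width: 0.0578
```

```bash
python3 m.py a12
```

```text
tcp [0.5474 0.1858 0.1052] rot [-1.5708  0.     -1.3683] local [-0.0418  0.0004] tip est 0.0589 tipz 0.0589
F local [ 0.4 -0.4] -5.3
```

Emit:
{"name": "step_arm", "arguments": {
  "plan": [
    {"grip":1,"slide":[0,0.0015,0.0015],"spin":0},
    {"grip":1,"slide":[0,0.0015,0.0015],"spin":0},
    {"grip":1,"slide":[0,0.0012,0.0015],"spin":0},
    {"grip":1,"slide":[0,0.001,0.0015],"spin":0},
    {"grip":1,"slide":[0,0.0008,0.0015],"spin":0},
    {"grip":1,"slide":[0,0,0.0015],"spin":0},
    {"grip":1,"slide":[0,0,0],"spin":0}
  ]
}}

```text
time_s: 20.87
ee_pos: [0.5564, 0.1876, 0.0992]
eef_rot: [-1.571, -0.0, -1.368]
force: [-0.1, 1.0, -5.0]
grip_width: 0.0576
```

```bash
python3 m.py a13 wrist; python3 -c "
from h import *
crop('pics/a13w.png','pics/a13d.png',230,20,170,150,4)"
```

```text
tcp [0.5564 0.1876 0.0992] rot [-1.5707 -0.     -1.3684] local [-0.0327  0.0004] tip est 0.068 tipz 0.0529
F local [0.1 1. ] -5.0
```

View pics/a13d.png

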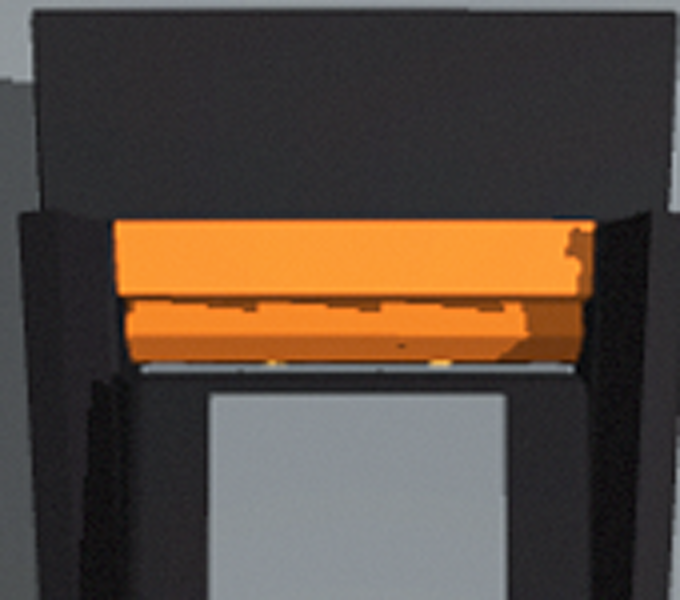

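Emit:
{"name": "step_arm", "arguments": {
  "plan": [
    {"grip":1,"slide":[0,0.0007,0.0012],"spin":0},
    {"grip":1,"slide":[0,0.0006,0.0013],"spin":0},
    {"grip":1,"slide":[0,0.0006,0.0013],"spin":0},
    {"grip":1,"slide":[0,0.0006,0.0012],"spin":0},
    {"grip":1,"slide":[0,0,0],"spin":0},
    {"grip":1,"slide":[0,0,0],"spin":0}
  ]
}}

```text
time_s: 21.42
ee_pos: [0.5607, 0.1885, 0.0968]
eef_rot: [-1.572, -0.0, -1.368]
force: [-4.6, -0.4, -1.9]
grip_width: 0.0578
```

```bash
python3 m.py a14
```

```text
tcp [0.5607 0.1885 0.0968] rot [-1.5718 -0.     -1.3683] local [-0.0283  0.0004] tip est 0.0724 tipz 0.0505
F local [-4.6  0.6] -1.9
```

Emit:
{"name": "step_arm", "arguments": {
  "plan": [
    {"grip":1,"slide":[0,0,0],"spin":0},
    {"grip":1,"slide":[0,0,0],"spin":0},
    {"grip":1,"slide":[0,0,0],"spin":0},
    {"grip":1,"slide":[0,0.0018,-0.0011],"spin":0},
    {"grip":1,"slide":[0,0.0018,-0.0011],"spin":0},
    {"grip":1,"slide":[0,0.0018,-0.0011],"spin":0},
    {"grip":1,"slide":[0,0.0018,-0.0011],"spin":0},
    {"grip":1,"slide":[0,0.0018,-0.0011],"spin":0}
  ],
  "force": 12
}}

```text
time_s: 22.08
ee_pos: [0.5558, 0.1875, 0.0877]
eef_rot: [-1.57, 0.0, -1.368]
force: [0.9, -0.0, -3.1]
grip_width: 0.058
```

```bash
python3 m.py a15 wrist side;python3 -c "
from h import *
crop('pics/a15s.png','pics/a15c.png',190,150,120,90,6.5)
crop('pics/a15w.png','pics/a15d.png',200,40,240,300,2)"
```

```text
tcp [0.5558 0.1875 0.0877] rot [-1.5698  0.     -1.3683] local [-0.0333  0.0004] tip est 0.0674 tipz 0.0414
F local [ 0.9 -0.2] -3.1
```

View pics/a15d.png

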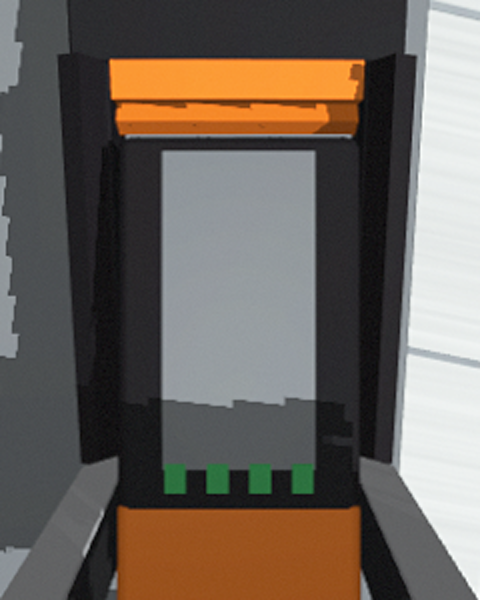

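View pics/a15c.png

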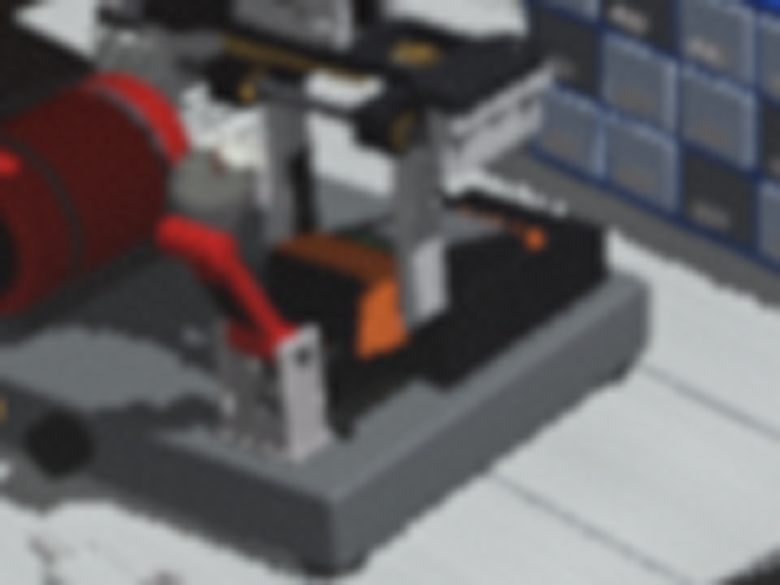

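Emit:
{"name": "step_arm", "arguments": {
  "plan": [
    {"grip":1,"slide":[0,0.0019,-0.0013],"spin":0},
    {"grip":1,"slide":[0,0.0019,-0.0013],"spin":0},
    {"grip":1,"slide":[0,0.0019,-0.0013],"spin":0},
    {"grip":1,"slide":[0,0.0019,-0.0013],"spin":0},
    {"grip":1,"slide":[0,0.0019,-0.0009],"spin":0},
    {"grip":1,"slide":[0,0.0019,-0.0009],"spin":0},
    {"grip":1,"slide":[0,0.0019,-0.0009],"spin":0},
    {"grip":1,"slide":[0,0.0019,-0.0009],"spin":0}
  ],
  "force": 12
}}

```text
time_s: 22.85
ee_pos: [0.5469, 0.1857, 0.0724]
eef_rot: [-1.571, -0.0, -1.368]
force: [1.4, 0.5, -2.5]
grip_width: 0.0576
```

```bash
python3 m.py a16 wrist;python3 -c "
from h import *
crop('pics/a16w.png','pics/a16d.png',200,40,240,300,2)"
```

```text
tcp [0.5469 0.1857 0.0724] rot [-1.5707 -0.     -1.3684] local [-0.0423  0.0004] tip est 0.0584 tipz 0.0261
F local [1.5 0.2] -2.5
```

View pics/a16d.png

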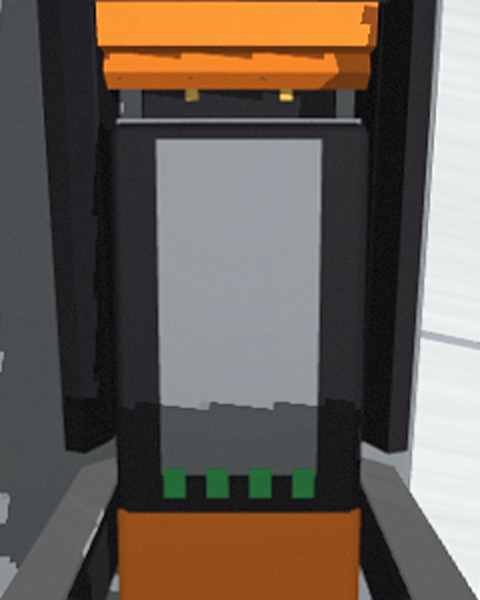

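```bash
python3 - <<'E'
from h import *
import pickle
o,c=pickle.load(open("a16.pkl","rb"))
O=np.array([.5885,.1938]);y=.203;Rm=np.array([[np.cos(y),np.sin(y)],[-np.sin(y),np.cos(y)]])
for n,u,z in [("front top",(319.5,100),.091),("mouth",(319,84.5),.069),("lip edge",(319,63.5),.081),("orange bnd",(319.5,295),.1025),("fL",(259,100),.091),("fR",(380.5,100),.091)]:
    p=onz("wrist",u,z,c);print(n,(Rm@(p[:2]-O)).round(4))
E
```

```text
front top [ 0.0507 -0.0007]
mouth [ 0.0603 -0.0005]
lip edge [ 0.0673 -0.0005]
orange bnd [-0.0354 -0.0007]
fL [0.0508 0.0255]
fR [ 0.0508 -0.0272]
```

Emit:
{"name": "step_arm", "arguments": {
  "plan": [
    {"grip":1,"slide":[0,0,0.001],"spin":0},
    {"grip":1,"slide":[0,0,0.001],"spin":0},
    {"grip":1,"slide":[0,0,0.001],"spin":0},
    {"grip":1,"slide":[0,0.0018,-0.0007],"spin":0},
    {"grip":1,"slide":[0,0.0018,-0.0007],"spin":0},
    {"grip":1,"slide":[0,0.0018,-0.0006],"spin":0},
    {"grip":1,"slide":[0,0.0018,-0.0006],"spin":0},
    {"grip":1,"slide":[0,0.0018,-0.0005],"spin":0},
    {"grip":1,"slide":[0,0.0015,-0.0004],"spin":0},
    {"grip":1,"slide":[0,0,0],"spin":0}
  ],
  "force": 14
}}

```text
time_s: 23.73
ee_pos: [0.5463, 0.1856, 0.0617]
eef_rot: [-1.571, -0.0, -1.368]
force: [0.3, -0.3, -2.4]
grip_width: 0.0583
```

```bash
python3 m.py a17 wrist;python3 -c "
from h import *
crop('pics/a17w.png','pics/a17d.png',200,40,240,300,2)"
```

```text
tcp [0.5463 0.1856 0.0617] rot [-1.5712 -0.     -1.3683] local [-0.043   0.0005] tip est 0.0577 tipz 0.0154
F local [ 0.2 -0.4] -2.4
```

View pics/a17d.png

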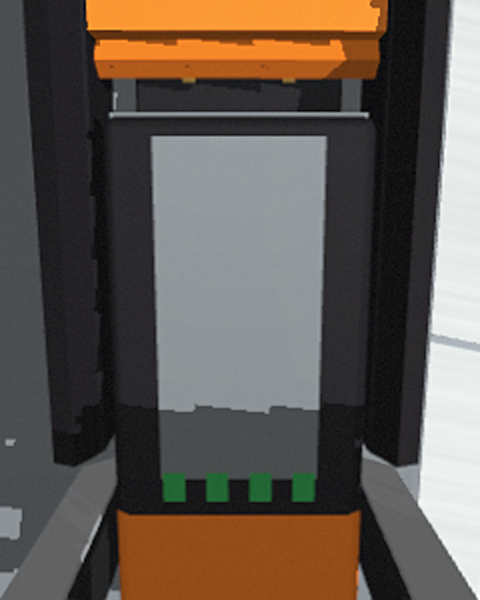

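```bash
python3 - <<'E'
from h import *
import pickle
o,c=pickle.load(open("a17.pkl","rb"))
O=np.array([.5885,.1938]);y=.203;Rm=np.array([[np.cos(y),np.sin(y)],[-np.sin(y),np.cos(y)]])
for n,u,z in [("front top",(319.5,98),.089),("mouth",(319,79),.069),("lip edge",(319,56),.081)]:
    p=onz("wrist",u,z,c);print(n,(Rm@(p[:2]-O)).round(4))
E
```

```text
front top [ 0.0499 -0.0007]
mouth [ 0.0605 -0.0005]
lip edge [ 0.0675 -0.0005]
```

Emit:
{"name": "step_arm", "arguments": {
  "plan": [
    {"grip":1,"slide":[0,0.0015,-0.0002],"spin":0},
    {"grip":1,"slide":[0,0.0015,-0.0002],"spin":0},
    {"grip":1,"slide":[0,0.001,-0.0001],"spin":0},
    {"grip":1,"slide":[0,0,0],"spin":0},
    {"grip":1,"slide":[0,0,0],"spin":0}
  ]
}}

```text
time_s: 24.2
ee_pos: [0.5464, 0.1856, 0.0595]
eef_rot: [-1.57, 0.0, -1.368]
force: [-5.2, -2.4, 13.6]
grip_width: 0.058
```

```bash
python3 m.py a18 wrist side;python3 -c "
from h import *
crop('pics/a18s.png','pics/a18c.png',190,150,120,90,6.5)
crop('pics/a18w.png','pics/a18d.png',200,40,240,300,2)"
```

```text
tcp [0.5464 0.1856 0.0595] rot [-1.5695  0.     -1.3683] local [-0.0429  0.0005] tip est 0.0578 tipz 0.0132
F local [-5.6 -1.3] 13.6
```

View pics/a18d.png

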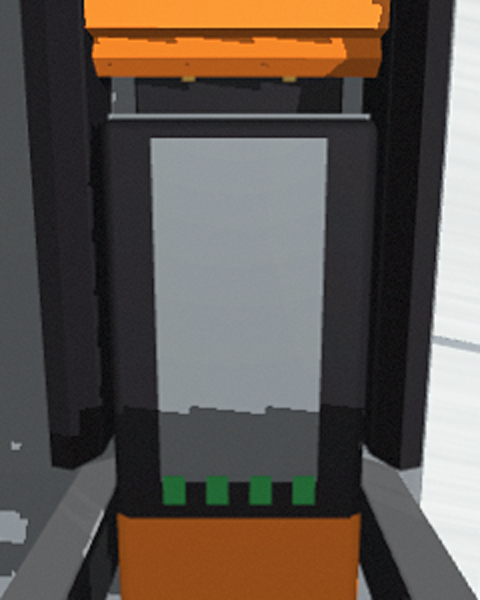

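View pics/a18c.png

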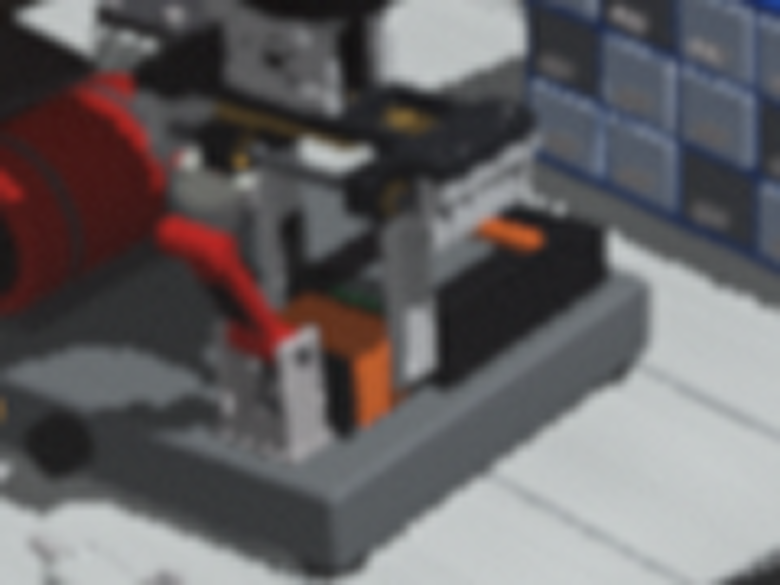

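```bash
python3 - <<'E'
from h import *
from scipy.optimize import least_squares
import pickle
o,c=pickle.load(open("a18.pkl","rb"));T=o["ee_pos"]
crop('pics/a18w.png','pics/a18e.png',240,80,160,110,5)
y=.203;u=np.array([np.cos(y),np.sin(y),0]);l=np.array([-u[1],u[0],0]);z=np.array([0,0,1.])
O=np.array([.5885,.1938,.05])
ob=[((50,29,38),(253.5,98)),((50,-29,38),(385.5,98)),((-37,29,38),(258.5,297.5)),((-37,-29,38),(380,297.5))]
def W(p,q):
    th,x0,y0,z0=q;ct,st=np.cos(th),np.sin(th);x,yy,zz=np.array(p)/1e3
    return O+u*(ct*x+st*zz+x0)+l*(yy+y0)+z*(-st*x+ct*zz+z0)
f=lambda q:np.concatenate([proj("wrist",W(p,q),c)-v for p,v in ob])
r=least_squares(f,[.02,0,0,0]);print("tilt deg",np.degrees(r.x[0]),r.x[1:],r.fun.round(1))
for th in (0,2.3):
  q=[np.radians(th),-.001,0,.0+ .075*np.sin(np.radians(th))];print(th,[proj("wrist",W(p,q),c).round(1) for p,_ in ob])
E
```

```text
tilt deg 7.316072063165384 [-0.00417398 -0.00065851 -0.001395  ] [-1.8  1.3  1.5  1.2 -2.1 -1.3  2.4 -1.4]
0 [array([246.5, 100.1]), array([389. , 100.1]), array([256.3, 297.3]), array([379.7, 297.3])]
2.3 [array([245.8,  95.9]), array([389.7,  95.9]), array([254.4, 298.4]), array([381.5, 298.3])]
```

View pics/a18e.png

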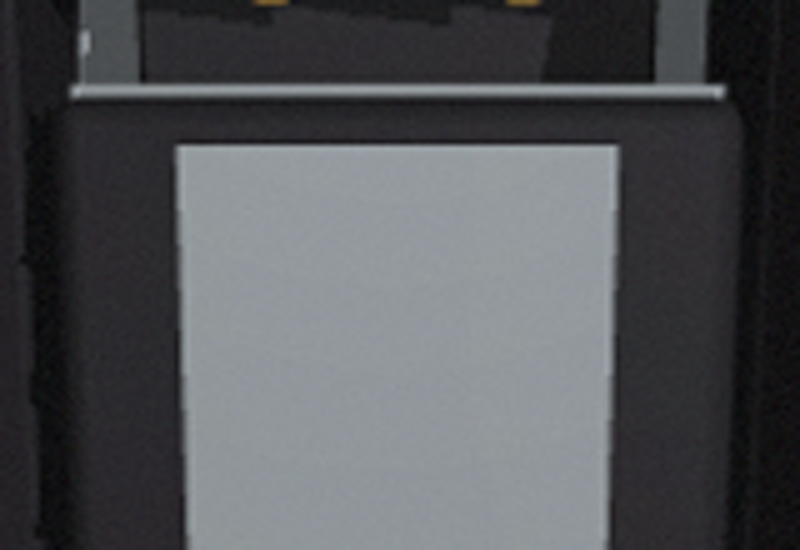

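Emit:
{"name": "step_arm", "arguments": {
  "plan": [
    {"grip":1,"slide":[0,-0.001,0],"spin":0},
    {"grip":1,"slide":[0,-0.0005,0],"spin":0},
    {"grip":1,"slide":[0,0,0],"spin":0}
  ],
  "force": 10
}}

```text
time_s: 24.55
ee_pos: [0.546, 0.1855, 0.0595]
eef_rot: [-1.571, -0.0, -1.368]
force: [-0.9, -0.3, 0.5]
grip_width: 0.0579
```

Emit:
{"name": "step_arm", "arguments": {
  "plan": [
    {"grip":-1,"slide":[0,0,0],"spin":0},
    {"grip":-1,"slide":[0,0,0],"spin":0},
    {"grip":-1,"slide":[0,0,0],"spin":0},
    {"grip":-1,"slide":[0,0,0],"spin":0},
    {"grip":-1,"slide":[0,0,0],"spin":0},
    {"grip":-1,"slide":[0,-0.02,0],"spin":0},
    {"grip":-1,"slide":[0,-0.03,0],"spin":0},
    {"grip":-1,"slide":[0,-0.035,0],"spin":0},
    {"grip":-1,"slide":[0,-0.035,0],"spin":0},
    {"grip":-1,"slide":[0,-0.03,0],"spin":0},
    {"grip":-1,"slide":[0,0,0],"spin":0},
    {"grip":-1,"slide":[0,0,0],"spin":0}
  ]
}}

```text
time_s: 25.55
ee_pos: [0.5465, 0.1856, 0.211]
eef_rot: [-1.568, 0.0, -1.368]
force: [-0.1, 0.7, -0.6]
grip_width: 0.0941
```

```bash
python3 m.py a19 wrist side;python3 -c "
from h import *
crop('pics/a19s.png','pics/a19c.png',180,140,140,105,5.5)"
```

```text
tcp [0.5465 0.1856 0.211 ] rot [-1.5678e+00  2.0000e-04 -1.3683e+00] local [-0.0428  0.0005] tip est 0.0579 tipz 0.1647
F local [0.1 0.7] -0.6
```

View pics/a19w.png

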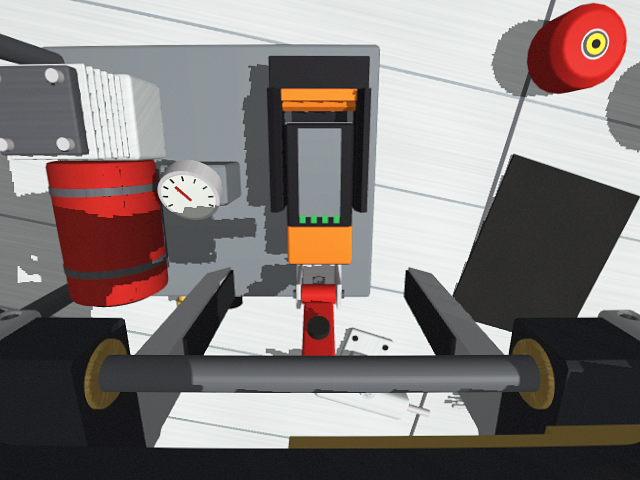

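View pics/a19c.png

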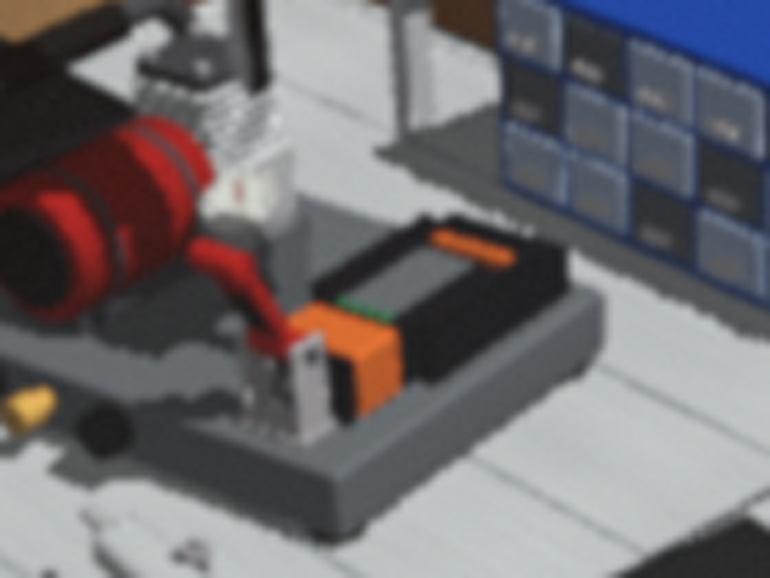

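```bash
python3 - <<'E'
from h import *
import pickle
o,c=pickle.load(open("a19.pkl","rb"))
O=np.array([.5885,.1938]);y=.203;Rm=np.array([[np.cos(y),np.sin(y)],[-np.sin(y),np.cos(y)]])
for n,u,z in [("front",(319.5,122),.088),("obnd",(319.5,227),.088),("tail end",(319.5,264.5),.088),("oL",(288,228),.088),("oR",(352.5,228),.088),("mouth",(319,110.5),.069),("lip back",(319,88),.081)]:
    p=onz("wrist",u,z,c);print(n,(Rm@(p[:2]-O)).round(4))
for q in [(-.133,0,.165),(-.1385,0,.164)]:
    pass
crop('pics/a19w.png','pics/a19e.png',270,80,110,200,3)
E
```

```text
front [ 0.0496 -0.001 ]
obnd [-0.0397 -0.001 ]
tail end [-0.075 -0.001]
oL [-0.0406  0.0271]
oR [-0.0406 -0.0304]
mouth [ 0.0603 -0.0006]
lip back [ 0.0769 -0.0006]
```

View pics/a19e.png

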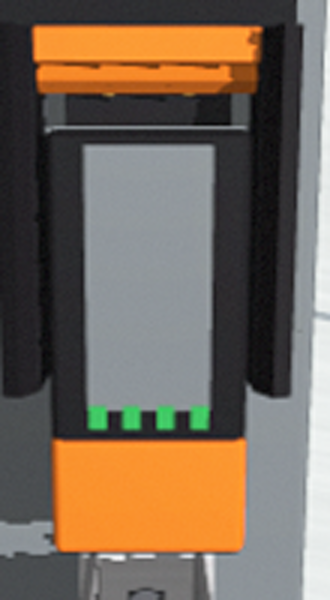

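Emit:
{"name": "step_arm", "arguments": {
  "plan": [
    {"grip":1,"slide":[0,-0.005,-0.0265],"spin":0},
    {"grip":1,"slide":[0,0,-0.0265],"spin":0},
    {"grip":1,"slide":[0,0,-0.0265],"spin":0},
    {"grip":1,"slide":[0,0,-0.0265],"spin":0},
    {"grip":1,"slide":[0,0,-0.0265],"spin":0},
    {"grip":1,"slide":[0,0,0],"spin":0},
    {"grip":1,"slide":[0,0,0],"spin":0},
    {"grip":1,"slide":[0,0.022,0],"spin":0},
    {"grip":1,"slide":[0,0.022,0],"spin":0},
    {"grip":1,"slide":[0,0.022,0],"spin":0},
    {"grip":1,"slide":[0,0,0],"spin":0},
    {"grip":1,"slide":[0,0,0],"spin":0}
  ]
}}

```text
time_s: 26.65
ee_pos: [0.4163, 0.1588, 0.1478]
eef_rot: [-1.574, -0.0, -1.368]
force: [-0.1, 0.6, 0.2]
grip_width: 0.0175
```

```bash
python3 m.py a20 wrist side;python3 -c "
from h import *
crop('pics/a20s.png','pics/a20c.png',130,120,200,150,4)"
```

```text
tcp [0.4163 0.1588 0.1478] rot [-1.5736e+00 -2.0000e-04 -1.3684e+00] local [-0.1757  0.0004] tip est -0.075 tipz 0.1015
F local [0.  0.6] 0.2
```

View pics/a20w.png

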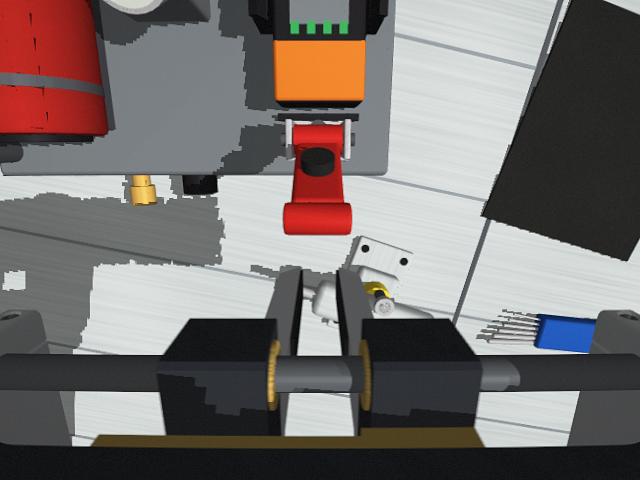

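View pics/a20c.png

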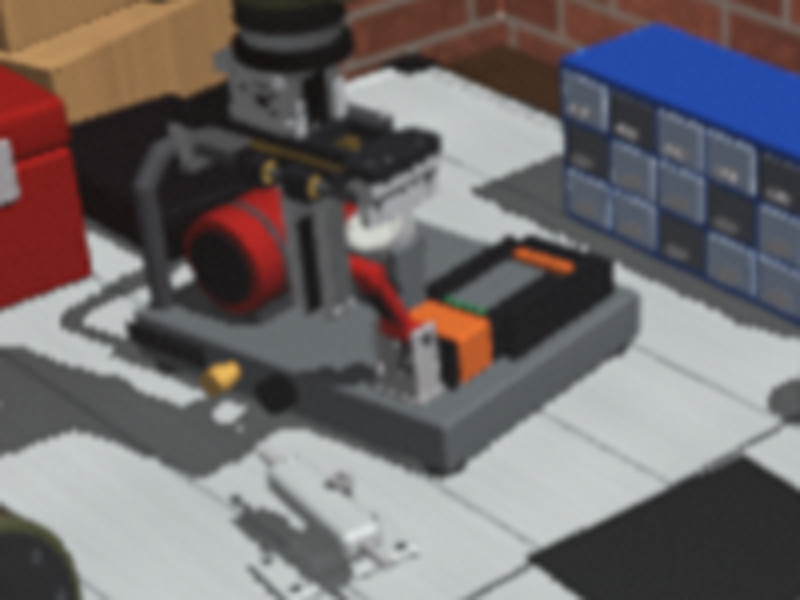

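Emit:
{"name": "step_arm", "arguments": {
  "plan": [
    {"grip":1,"slide":[0,0,0.009],"spin":0},
    {"grip":1,"slide":[0,0,0.009],"spin":0},
    {"grip":1,"slide":[0,0,0.006],"spin":0},
    {"grip":1,"slide":[0,0,0.006],"spin":0},
    {"grip":1,"slide":[0,0,0.006],"spin":0},
    {"grip":1,"slide":[0,0,0.006],"spin":0},
    {"grip":1,"slide":[0,0,0],"spin":0}
  ]
}}

```text
time_s: 27.33
ee_pos: [0.4583, 0.1675, 0.1489]
eef_rot: [-1.571, 0.0, -1.368]
force: [-3.3, -0.7, 4.2]
grip_width: 0.0004
```

Emit:
{"name": "step_arm", "arguments": {
  "plan": [
    {"grip":1,"slide":[0,0,0.006],"spin":0},
    {"grip":1,"slide":[0,0,0.006],"spin":0},
    {"grip":1,"slide":[0,0,0.006],"spin":0},
    {"grip":1,"slide":[0,0,0.006],"spin":0},
    {"grip":1,"slide":[0,0,0.006],"spin":0},
    {"grip":1,"slide":[0,0,0],"spin":0},
    {"grip":1,"slide":[0,0,0],"spin":0}
  ]
}}

```text
time_s: 27.92
ee_pos: [0.487, 0.1733, 0.1483]
eef_rot: [-1.571, -0.0, -1.368]
force: [-0.2, -0.3, -0.5]
grip_width: 0.0006
```

```bash
python3 m.py a21 wrist side;python3 -c "
from h import *
crop('pics/a21s.png','pics/a21c.png',130,120,200,150,4)"
```

```text
tcp [0.487  0.1733 0.1483] rot [-1.5709e+00 -1.0000e-04 -1.3684e+00] local [-0.1036  0.0004] tip est -0.0029 tipz 0.102
F local [-0.3 -0.3] -0.5
```

View pics/a21w.png

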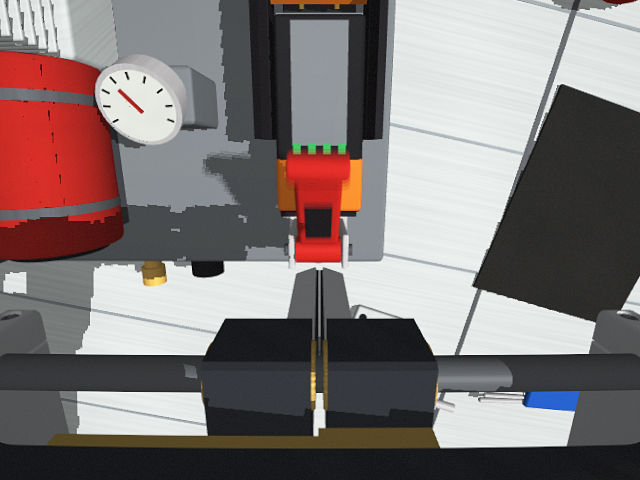

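View pics/a21c.png

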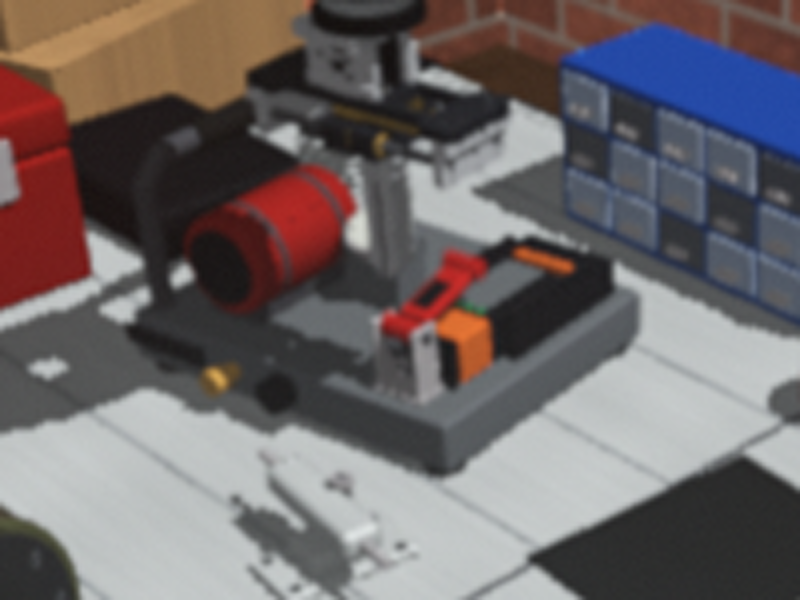

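Emit:
{"name": "step_arm", "arguments": {
  "plan": [
    {"grip":1,"slide":[0,-0.01,-0.015],"spin":0},
    {"grip":1,"slide":[0,-0.03,-0.015],"spin":0},
    {"grip":1,"slide":[0,-0.03,0],"spin":0},
    {"grip":1,"slide":[0,-0.02,0],"spin":0},
    {"grip":1,"slide":[0,0,0],"spin":0},
    {"grip":1,"slide":[0,0,0],"spin":0}
  ]
}}

```text
time_s: 28.52
ee_pos: [0.4575, 0.1674, 0.2392]
eef_rot: [-1.569, 0.0, -1.368]
force: [-0.3, 0.6, -0.4]
grip_width: 0.0005
```

```bash
python3 m.py a22 wrist side top;python3 - <<'E'
from h import *
import pickle
crop('pics/a22s.png','pics/a22c.png',180,140,140,105,5.5)
crop('pics/a22w.png','pics/a22d.png',240,40,160,200,3.5)
o,c=pickle.load(open("a22.pkl","rb"))
O=np.array([.5885,.1938]);y=.203;u=np.array([np.cos(y),np.sin(y)])
for a in (2.06,1.9):
    p=O+u*(-.098+.074*np.sin(a-.5));P=[*p,.0995+.074*np.cos(a-.5)];print(a,"roll centre wrist",proj("wrist",P,c).round(1),"side",proj("side",P).round(1))
a=cv2.imread("pics/top0.png");b=cv2.imread("pics/a22t.png")
cv2.imwrite("pics/cmp.png",np.hstack([cv2.resize(a,(400,300)),cv2.resize(b,(400,300))]))
E
```

```text
tcp [0.4575 0.1674 0.2392] rot [-1.5689e+00  1.0000e-04 -1.3683e+00] local [-0.1337  0.0005] tip est -0.033 tipz 0.1929
F local [-0.2  0.7] -0.4
2.06 roll centre wrist [318.4 101.9] side [247.5 191. ]
1.9 roll centre wrist [318.4 101.6] side [247.  187.7]
```

View pics/a22d.png

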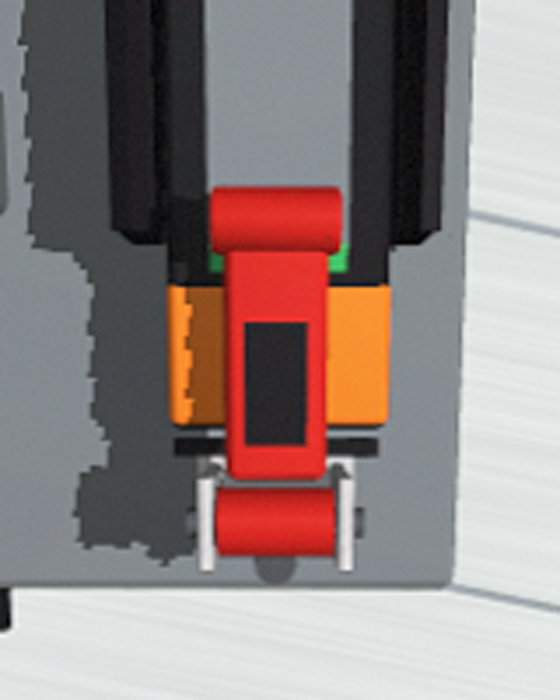

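View pics/a22c.png

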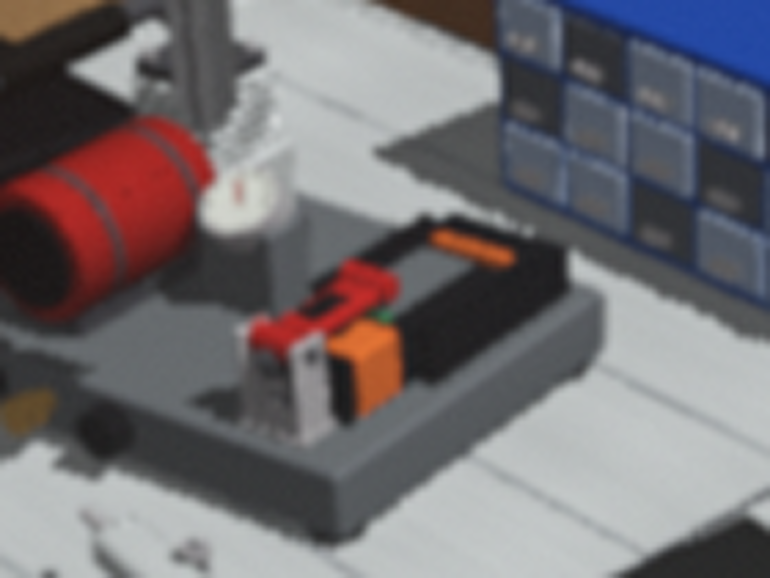

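View pics/cmp.png

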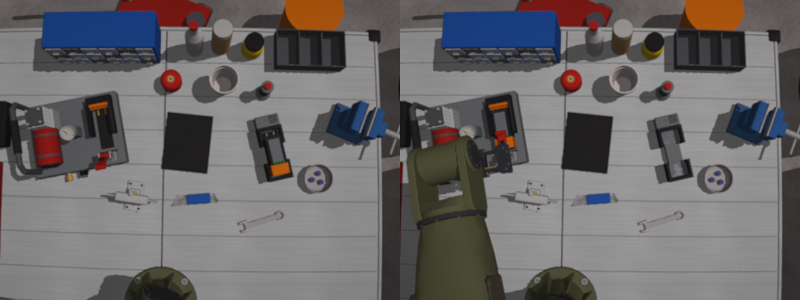

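```bash
python3 -c "
from station import *
print(get_obs()['force'],hand_in())"
```

```text
the job is handed in; nothing more can be done
[-0.14253599  0.39429916 -1.22959247] None
```

The pack is fitted in the compressor bay with the latch shut on it, and the job was handed in at about 28.7 s of the 61 s allowed. `hand_in()` reports no verdict, so these are my own checks.

**What I did**
1. I lifted the pack out of the charger by its middle, set it on the mat and let go.
2. I took it by the orange tail with a light grip, raised the tail so it tilted about 19° with the nose on the mat, then tightened.
3. I slid the tongue under the lip and lowered the tail until the bay carried the pack, then released it.
4. I pushed the latch from behind with closed fingers until it snapped over.

**What the last checks showed**
- **Pack:** it measures about 1 mm behind `bay_seat` and about 1 mm to one side. It looked flat in the pictures taken after release. The tool force was near zero just before release.
- **Latch:** the side camera put the grip roll at (247.3, 191.6) pixels. A shut lever (2.06 rad) predicts (247.5, 191.0).
- **Bystanders:** comparing the top pictures by eye, the visible ones stand where they began. The arm covers part of the truck in the last top picture, but it looks in place in the side view.
- **Arm:** it was held clear of everything at the end.

**Checks that disagreed**
- The top and wrist cameras differed by 3 to 4 mm on where the bay is. I used the wrist camera and watched the contact forces.
- A tilt fit of the seated pack from one wrist picture gave 7°. I discounted it because the pack's front edge is bevelled and so looks narrower than 58 mm. The row positions in that picture gave about 1°, and the width and height measured after release fit a flat pack.
- During the first grasp I briefly saw about 22 N sideways and 22 N upward on the tool. I relieved it before lifting.

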